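# Lock the dish rack's pull-out leg at its length mark

## Robot

A 6-joint arm with a two-finger parallel gripper is mounted at the origin on the work surface. World frame = base frame: x ahead of the robot, y to its left, z up, the work surface at z = 0. Lengths are in m, angles in rad, forces in N, time in s.
With the tool pointing down it reaches from about 0.4 to 0.825 m from the base axis. Payload 7 kg.
Tool frame: the origin (TCP) lies on the centre line of the jaws, within the pads' length; the fingertips stand 17 mm ahead of it and the grasp point (between the pads) lies 2 mm behind it; z points along the fingers, y is the direction in which the jaws open and shut (so a half turn about z gives the same grasp; the last joint's range is limited). The gripper opens to 88 mm and grips with 3 to 60 N. Pads are 19 mm wide; open, the fingers measure 130 mm over their backs; the gripper's body (78 mm by 193 mm) begins 47 mm behind the grasp point.
Start: joints at [1.537, 0.359, 0.012, 0, -1.224, -0.288], TCP at [0.213, 0.64, 0.244] pointing down, gripper open.
Joint ranges: [-3.07, 3.07], [-1.43, 2.12], [-1.02, 1.25], [-3.03, 1.67], [-3.05, -0], [-3.03, 3.03]. Speed limits (rad/s): [2.39, 2.39, 3.01, 3.14, 3.14, 3.14].

## Interface

Orientations are given as a rotation vector (axis times angle).
In Python, from station import robot gives the robot as it stands.
- The arm moves only by the tool move_arm, never from a script. Its argument "steps" is a list of rows, each a list of 6 numbers: the shift along the tool's x, y, z in mm, then the turn, a rotation vector about the tool's x, y, z in degrees. In form: [[dx, dy, dz, wx, wy, wz], ...]. A call has exactly 5 rows; each row is the pose to reach, as a shift and turn from the pose measured when the call began, along the tool's axes at that moment; what a row does not reach only later rows make up. A row lasts 1/10 s, in which the tool goes at most 50 mm and 8.59 degrees, less where a joint would pass 70% of its speed; a pose out of reach is approached as far as the arm can. A call with a gripper value outside its range is refused whole. "jaw" is the closure, from -1 (fully open) to 1 (shut), set as the call begins (left out, the last holds). The fingers move at their own pace and stop on an object; the grip force is fixed at half the most. Time passes only in rows, so rows that repeat a pose let the fingers close, or fill a call up. It gives the time, the measured TCP pose, the force and the opening at its end, in the units of the state.
- robot.get_obs(): the state, without advancing time (a new reading comes with each control period).
- robot.get_image(name): name is "side" or "top" or "wrist"; returns the picture (400x640x3 uint8, blue, green, red); there is no depth.
- robot.camera_info(name): a dict with "fx", "fy", "cx", "cy" (pixels), "position" and "orientation" of the camera in the world. Camera axes: x right, y down, z forward; pixel columns grow to the right and rows downward; lengths in m; the calibration is good to about 2 mm. A picture is of the moment at which its call begins: read the wrist's pose just before it. camera_info takes no time and is no camera call; for the wrist camera it gives the pose at the moment of the call.
- robot.hand_in(): hands the job in, once; it reports no verdict.
The state is a dict: "time_s": time; "q": joint angles; "joint_vel": joint speeds; "joint_torque": joint torques, N m; "tcp_pos": TCP position; "tcp_rot": TCP orientation; "force": force on the tool from outside, world axes, zero at the start; "wrist_torque": the same for the moment, N m; "gripper_width": finger opening in m.
Only numpy, scipy, OpenCV 4.12 (cv2) and the standard library are available. Lean on these libraries where they do the work, as an engineer would, in place of code of your own. Each camera call takes 0.05 s, during which the arm holds its last target.

## Task

Make room on the dish rack: take the white grip block of its pull-out leg, slide the leg out until the block's pointer is level with the long line on the rail, and, keeping the block between the fingers all the while, press its raised cam lever down until it is fully shut. Shut the lever only at the line, and finish while still firmly gripping the block with the lever shut: do not let go. Leave the plates and the mug in the rack and the things on the bench alone.

Things in the scene. Friction and masses are not known exactly. Their poses are not given: they have to be found in the camera images.
- grip_center (a point): Centre (half-way up) of the grip block: an upright white block on the rack's pull-out leg, 58 mm tall (top 29 mm above this point), 26 mm thick along the rail (the two ribbed faces for the fingers) and 30 mm wide across it. Axes: +y along the level rail into the rack, -y outwards (the way the leg is pulled out), +x from the robot's side to the plates, z up. Moves with the leg.
- mark (a point): The length mark: the one long raised line across the scale in front of the rail (the others are short ticks); this point is on the rail's top face there. Axes as grip_center; fixed to the rack. The leg is at its mark when grip_center, and the pointer nib below it, lie exactly level with it along the rail (grip_center is then 37 mm straight above). At the start it is 50 to 90 mm short.
- leg (a joint): How far the leg is drawn out, in m: 0 pushed in, 0.10 at the length mark, 0.15 end stop. With the lever open it is loose: it slides at 1 to 2 N along the level rail and stays where it is left until something pushes it. With the lever shut it takes some 30 N to shift.
- lever (a joint): The grey cam lever, in rad: 0 shut (level, flat over the rail), 0.5 to 0.6 at the start (sloping up outwards), stop at 0.65. It is stiff and stays where it is left: about 3 to 8 N straight down 30 to 35 mm from its hinge shut it, most near the end, where the cam bites and passes its dead point. It has a hard stop when shut, and then clamps the leg to the rail.
- lever_pad (a point): On the lever's upper face, mid-width, 32 mm from its hinge. The lever is a flat paddle 41 mm wide, 6 mm thick, reaching from 27 to 72 mm from the hinge, carried by two thin side arms that pass either side of the block. It lies on the outer (-y) side of the block, under a fingertip that grips the block's outer face; shut, its upper face is 20 mm below grip_center, starting 8 mm out from that face.
- lever_hinge (a point): The hinge pin of the lever: across the rail (along x) through the foot of the block, 23 mm below grip_center and 6 mm inwards (+y). With the lever at 0.6 rad its upper face is level with grip_center 22 mm out from the block's middle, 8 mm higher at 34 mm out, and its far end is 25 mm above grip_center: wide-open fingers would hit it, so come down little wider than the block.
- block_top (a point): Middle of the block's top face, 29 mm above grip_center. Above it all is free; the upright plates and the mug in the rack stand 100 mm or more behind it. The fingers can hold the upper half of the block while the lever is raised; opened by some 3 mm they can slide down along it, still keeping it between them, and the outer fingertip then presses the lever shut.
- cobek: The stone mortar, 184 mm wide, 58 mm tall, on the bench; origin under its centre. To be left alone.
- ulekan: The bent wooden pestle lying on the bench, 160 mm long. To be left alone.
- clay_bowl: A small clay bowl, 100 mm wide, 42 mm tall. To be left alone.
- teaspoon: A steel teaspoon, 140 mm long, lying on the bench. To be left alone.

How it is judged:
By the outcome, as a careful person would: the job done as asked, in the order asked, and still so for the second after the job is handed in, while the arm keeps its last pose, push and grip.
It also fails if it takes over 35 s, if anything falls off the work surface, if the arm or the gripper's body presses on something with over 40 N, if the wrist force passes 120 N, or if a joint passes its speed limit or range.

## Working session

There is one attempt and no reset: what is moved stays moved. The work goes in short steps, Python scripts to look and compute and a tool call to move; the robot and the scene stay as the last step left them, time stands still between calls to the robot, and variables do not carry over. Pictures are saved under pics/ and viewed, and the job is handed in when it is done.

Besides the shell and the picture viewer there is one more tool, called after ">>>" as name(argument=value, ...), one argument or row to a line, values as JSON. move_arm: Moves the arm, as the interface text tells. Its arguments: {"type":"object","properties":{"steps":{"type":"array","items":{"type":"array","items":{"type":"number"}}},"jaw":{"type":"number"}},"required":["steps"]}

```bash
mkdir -p pics; python3 - <<'E'
from station import robot
import cv2,numpy as np
o=robot.get_obs();print({k:np.round(v,4).tolist() for k,v in o.items()})
for n in ["side","top","wrist"]:
    print(n,robot.camera_info(n)); cv2.imwrite(f"pics/{n}0.png",robot.get_image(n))
E
```

```text
{'time_s': 0.0, 'q': [1.5371, 0.3594, 0.0111, -0.0004, -1.2241, -0.2881], 'joint_vel': [-0.0006, 0.0021, -0.0003, 0.0013, 0.0006, -0.0003], 'joint_torque': [-0.0009, -58.2715, 29.3051, 6.9972, 0.0069, -0.0002], 'tcp_pos': [0.2133, 0.6399, 0.2426], 'tcp_rot': [3.0994, -0.5032, -0.0002], 'force': [1.0286, 0.0439, -0.0571], 'wrist_torque': [-0.0028, 0.0079, 0.0168], 'gripper_width': 0.0876}
side {'fx': 377.1615233973065, 'fy': 377.1615233973065, 'cx': 314.8884986817379, 'cy': 198.5127498564644, 'position': array([ 0.19353655, -0.39952863,  0.73102948]), 'orientation': array([-2.35136481,  0.6258334 , -0.25101927])}
top {'fx': 459.206929225972, 'fy': 459.206929225972, 'cx': 317.7430363555126, 'cy': 199.29441156047952, 'position': array([0.38471383, 0.05978483, 1.29675309]), 'orientation': array([-2.14395165,  2.18255088, -0.0945525 ])}
wrist {'fx': 353.33983168482155, 'fy': 353.33983168482155, 'cx': 324.1533325076245, 'cy': 200.99742833612362, 'position': array([0.28635283, 0.61605347, 0.38433982]), 'orientation': array([ 1.72750789, -2.3969708 , -0.34190704])}
```

View pics/side0.png

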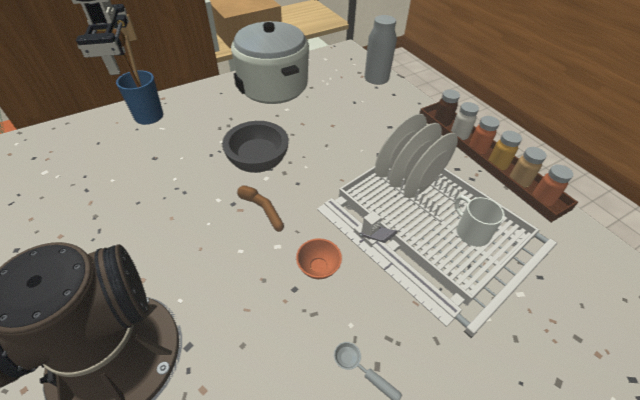

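View pics/top0.png

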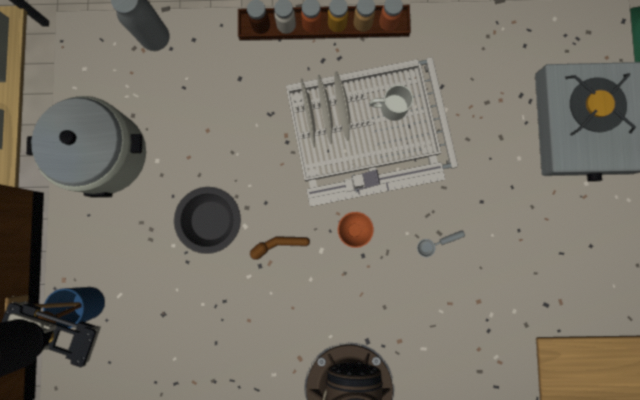

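View pics/wrist0.png

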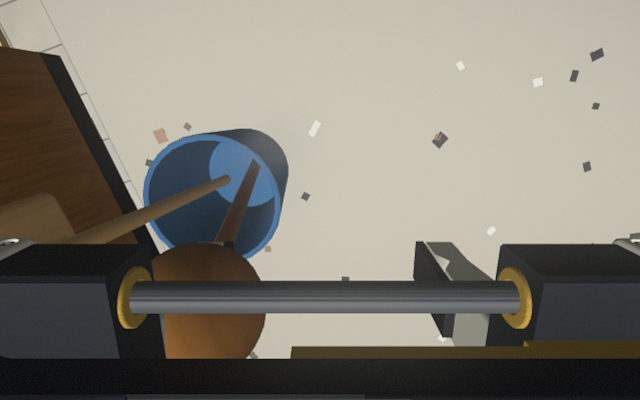

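The rack is at top-image (370,130), with the white block near (353,182) and the grey lever near (370,178). In the side view the block is near (370,222). I'll enlarge both.

```bash
python3 - <<'E'
import cv2
a=cv2.imread("pics/top0.png")[155:210,295:460];cv2.imwrite("pics/tc.png",cv2.resize(a,None,fx=4.8,fy=4.8,interpolation=cv2.INTER_CUBIC))
a=cv2.imread("pics/side0.png")[190:325,315:485];cv2.imwrite("pics/sc.png",cv2.resize(a,None,fx=4.4,fy=4.4,interpolation=cv2.INTER_CUBIC))
E
```

```text
(no output)
```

View pics/tc.png

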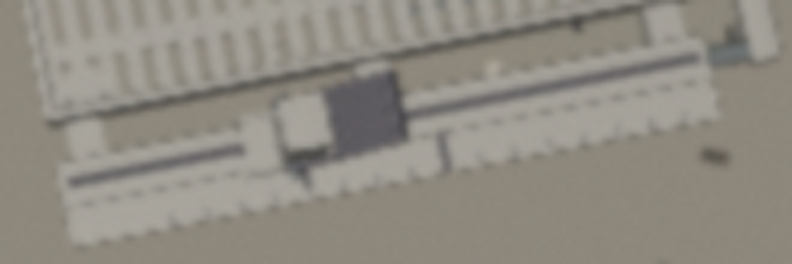

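View pics/sc.png

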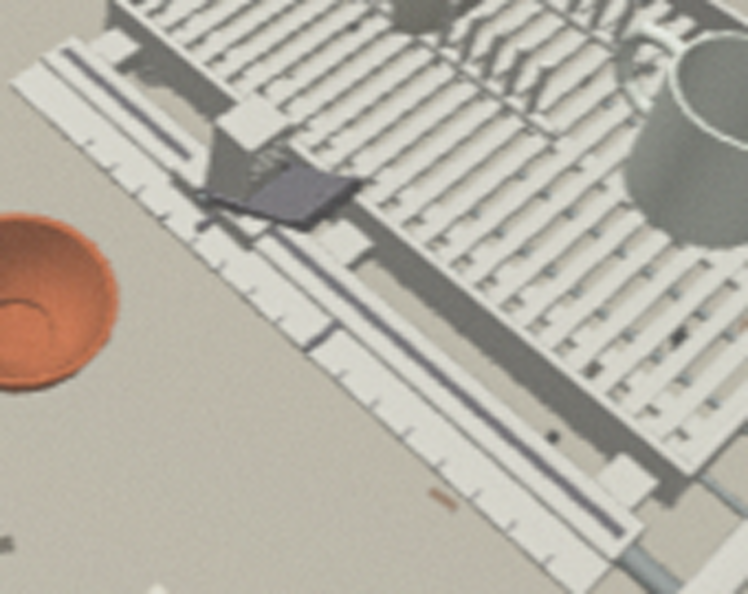

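```bash
cat > h.py <<'E'
import numpy as np,cv2
from scipy.spatial.transform import Rotation as R
from station import robot
def ray(c,u,v):
    r=R.from_rotvec(c["orientation"]);d=r.apply([(u-c["cx"])/c["fx"],(v-c["cy"])/c["fy"],1]);return np.array(c["position"]),d/np.linalg.norm(d)
def tri(rs):
    A=0;b=0
    for p,d in rs:
        P=np.eye(3)-np.outer(d,d);A=A+P;b=b+P@p
    x=np.linalg.solve(A,b);return x,[np.linalg.norm(np.cross(x-p,d)) for p,d in rs]
def atz(c,u,v,z):
    p,d=ray(c,u,v);return p+d*(z-p[2])/d[2]
E
python3 - <<'E'
from h import *
T=robot.camera_info("top");S=robot.camera_info("side")
t=lambda x,y:ray(T,295+(x+.5)/4.8-.5,155+(y+.5)/4.8-.5)
s=lambda x,y:ray(S,315+(x+.5)/4.4-.5,190+(y+.5)/4.4-.5)
for n,a,b in [("top",(303,123),(254,122)),("markin",(441,135),(340,322)),("markout",(448,168),(308,350)),("slot0",(70,182),(68,50)),("slot1",(700,57),(620,533)),("hang",(720,118),(585,590))]:
    x,e=tri([t(*a),s(*b)]);print(n,np.round(x,4),np.round(e,4))
E
```

```text
top [ 0.5539 -0.031   0.1072] [0.0008 0.0008]
markin [ 0.5543 -0.1145  0.0437] [0.0007 0.0007]
markout [ 0.5349 -0.1179  0.0389] [0.0004 0.0004]
slot0 [0.5313 0.0984 0.0436] [0.0007 0.0007]
slot1 [ 0.5951 -0.2626  0.0457] [0.0008 0.0008]
hang [ 0.561  -0.2734  0.0474] [0.0013 0.0013]
```

```bash
cat >> h.py <<'E'
def goal(pos,yaw):  # tool down, x axis at world yaw -> rows' shift/turn from present
    o=robot.get_obs();r=R.from_rotvec(o["tcp_rot"])
    g=R.from_matrix(np.array([[np.cos(yaw),np.sin(yaw),0],[np.sin(yaw),-np.cos(yaw),0],[0,0,-1.]]))
    print("t",round(o["time_s"],2),"tcp",np.round(o["tcp_pos"],4),"F",np.round(o["force"],1),"w",round(o["gripper_width"],4),"q",np.round(o["q"],2))
    print("shift",np.round(r.inv().apply(np.array(pos)-o["tcp_pos"])*1e3,1),"turn",np.round(np.degrees((r.inv()*g).as_rotvec()),1))
E
python3 - <<'E'
from h import *
c=robot.camera_info("wrist");o=robot.get_obs();r=R.from_rotvec(o["tcp_rot"])
print(r.inv().apply(c["position"]-o["tcp_pos"]),(r.inv()*R.from_rotvec(c["orientation"])).as_matrix())
Y=np.arctan2(-.174,-.985);print(Y)
goal([.2133,.64,.32],Y)
goal([.555,-.05,.26],Y)
E
```

```text
[ 0.07679953 -0.00021454 -0.14160179] [[ 3.01015149e-04 -9.59757739e-01 -2.80829113e-01]
 [ 9.99999952e-01  2.66845999e-04  1.59910848e-04]
 [-7.85375490e-05 -2.80829148e-01  9.59757773e-01]]
-2.966746712763646
t 0.15 tcp [0.2134 0.64   0.2428] F [-0.6 -0.5 -0.6] w 0.0875 q [ 1.54  0.36  0.01 -0.   -1.22 -0.29]
shift [ -0.1   0.1 -77.2] turn [ 0.000e+00 -1.000e-01  1.515e+02]
t 0.15 tcp [0.2134 0.64   0.2428] F [-0.6 -0.5 -0.6] w 0.0875 q [ 1.54  0.36  0.01 -0.   -1.22 -0.29]
shift [542.3 546.5 -16.4] turn [ 0.000e+00 -1.000e-01  1.515e+02]
```

>>> move_arm(
  steps=[
    [0,0,-40,0,0,0],
    [5,5,-75,0,0,8],
    [30,30,-80,0,0,16],
    [63,63,-80,0,0,24],
    [98,98,-80,0,0,32],
  ],
  jaw=0.22,
)

```text
time_s: 0.65
tcp_pos: [0.2755, 0.515, 0.3226]
tcp_rot: [2.837, -1.345, 0.0]
force: [0.3, -0.2, 0.8]
gripper_width: 0.0534
```

```bash
python3 -c "
from h import *
goal([.555,-.05,.28],-2.967)"
```

```text
t 0.65 tcp [0.2755 0.515  0.3226] F [ 0.3 -0.2  0.8] w 0.0534 q [ 1.41  0.17 -0.07 -0.   -1.34 -0.73]
shift [614.3 141.4  43.4] turn [-0.000e+00 -1.000e-01  1.193e+02]
```

>>> move_arm(
  steps=[
    [45,10,0,0,0,8],
    [90,20,0,0,0,16],
    [135,31,0,0,0,24],
    [180,42,0,0,0,32],
    [225,52,0,0,0,40],
  ],
)

```text
time_s: 1.15
tcp_pos: [0.378, 0.306, 0.323]
tcp_rot: [2.201, -2.24, 0.001]
force: [1.9, 0.5, 0.4]
gripper_width: 0.0342
```

```bash
python3 -c "
from h import *
goal([.555,-.05,.28],-2.967)"
```

```text
t 1.15 tcp [0.378 0.306 0.323] F [1.9 0.5 0.4] w 0.0342 q [ 1.09 -0.   -0.26  0.   -1.32 -1.1 ]
shift [ 352.8 -183.3   43.4] turn [-0.  -0.1 79. ]
```

>>> move_arm(
  steps=[
    [40,-20,0,0,0,8],
    [80,-41,0,0,0,16],
    [120,-62,0,0,0,24],
    [160,-83,0,0,0,32],
    [200,-104,0,0,0,40],
  ],
)

```text
time_s: 1.65
tcp_pos: [0.4787, 0.1024, 0.3233]
tcp_rot: [1.294, -2.862, 0.001]
force: [0.8, 0.0, 0.1]
gripper_width: 0.034
```

```bash
python3 -c "
from h import *
goal([.555,-.05,.28],-2.967)"
```

```text
t 1.65 tcp [0.4787 0.1024 0.3233] F [0.8 0.  0.1] w 0.034 q [ 0.61  0.   -0.25  0.   -1.32 -1.34]
shift [  64.  -157.9   43.5] turn [-0.  -0.  38.7]
```

>>> move_arm(
  steps=[
    [13,-32,9,0,0,8],
    [26,-64,18,0,0,16],
    [39,-96,27,0,0,24],
    [52,-128,36,0,0,32],
    [64,-158,43,0,0,38.7],
  ],
)

```text
time_s: 2.15
tcp_pos: [0.5552, -0.0516, 0.2797]
tcp_rot: [0.263, -3.13, 0.001]
force: [0.6, 0.6, 0.3]
gripper_width: 0.0338
```

```bash
python3 - <<'E'
from h import *
goal([.555,-.05,.28],-2.967)
cv2.imwrite("pics/w1.png",robot.get_image("wrist"))
E
```

```text
t 2.15 tcp [ 0.5552 -0.0516  0.2797] F [0.6 0.6 0.3] w 0.0338 q [ 0.26  0.14 -0.19  0.   -1.23 -1.66]
shift [-0.   1.6 -0.3] turn [-0.  -0.1 -0.4]
```

View pics/w1.png

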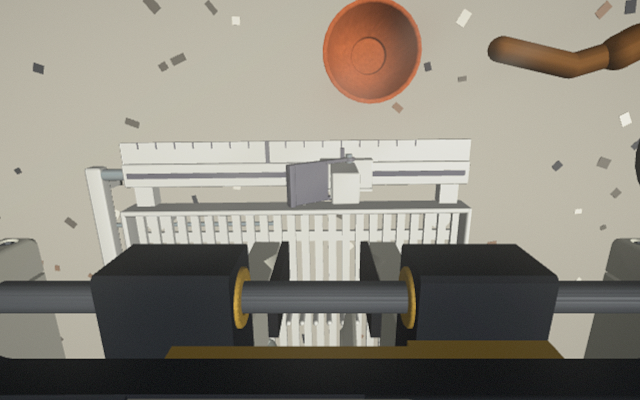

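```bash
python3 - <<'E'
from h import *
goal([.555,-.05,.28],-2.967)
c=robot.camera_info("wrist")
im=robot.get_image("wrist");cv2.imwrite("pics/w2.png",im)
cv2.imwrite("pics/w2c.png",cv2.resize(im[130:220,240:400],None,fx=5,fy=5,interpolation=cv2.INTER_CUBIC))
np.save("c2.npy",c,allow_pickle=True)
r=R.from_rotvec(c["orientation"])
for p in [(.5539,-.031,.1072),(.5543,-.1145,.0437)]:
    q=r.inv().apply(np.array(p)-c["position"]);print(c["fx"]*q[0]/q[2]+c["cx"],c["fy"]*q[1]/q[2]+c["cy"])
E
```

```text
t 2.2 tcp [ 0.5562 -0.0543  0.2781] F [ 2.8 -1.8  0.9] w 0.0343 q [ 0.25  0.15 -0.19  0.   -1.23 -1.66]
shift [ 0.5  4.5 -1.9] turn [-0.1 -0.2 -0.8]
350.4770272879859 185.7007172381304
269.7150965020905 159.89653913731772
```

View pics/w2c.png

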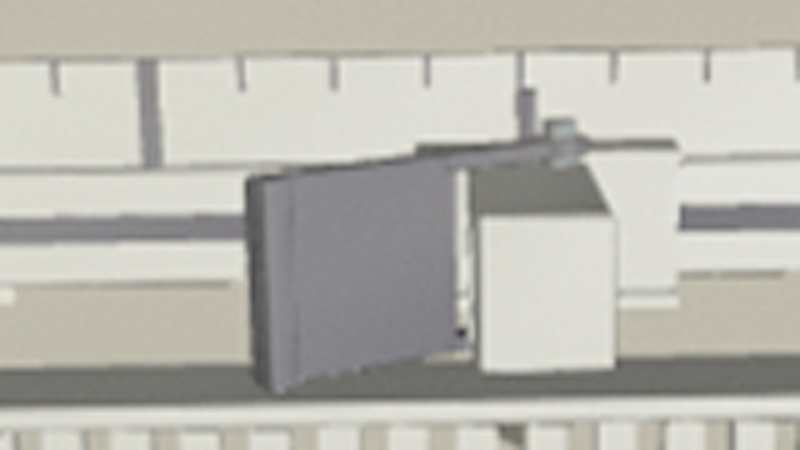

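```bash
python3 - <<'E'
from h import *
c=robot.camera_info("wrist")
print(atz(c,240+547.5/5-.5,130+292.5/5-.5,.108))
goal([.5545,-.033,.18],-2.967)
E
```

```text
[ 0.55504383 -0.03038902  0.108     ]
t 2.25 tcp [ 0.5554 -0.0528  0.2785] F [ 0.3  0.1 -0.6] w 0.0343 q [ 0.26  0.15 -0.19  0.   -1.23 -1.66]
shift [-2.8 19.8 98.4] turn [-0.1 -0.2 -0.4]
```

>>> move_arm(
  steps=[
    [0,7,25,0,0,0],
    [0,14,55,0,0,-0.2],
    [0,22,90,0,0,-0.4],
    [0,22,98,0,0,-0.4],
    [0,22,98,0,0,-0.4],
  ],
)

```text
time_s: 2.75
tcp_pos: [0.5507, -0.0312, 0.1798]
tcp_rot: [0.274, -3.124, 0.003]
force: [0.2, 0.5, 0.9]
gripper_width: 0.0343
```

```bash
python3 - <<'E'
from h import *
goal([.5550,-.0305,.18],-2.967)
c=robot.camera_info("wrist")
im=robot.get_image("wrist");cv2.imwrite("pics/w3.png",im)
cv2.imwrite("pics/w3c.png",cv2.resize(im[100:300,160:480],None,fx=2.5,fy=2.5,interpolation=cv2.INTER_CUBIC))
print(c["position"],c["orientation"])
E
```

```text
t 2.75 tcp [ 0.5507 -0.0312  0.1798] F [0.2 0.5 0.9] w 0.0343 q [ 0.3   0.21 -0.35  0.   -1.02 -1.7 ]
shift [-4.3 -0.1 -0.3] turn [-0.1 -0.4  0. ]
[ 0.47754517 -0.04412659  0.32185602] [1.8909607  2.25666973 0.31535006]
```

View pics/w3c.png

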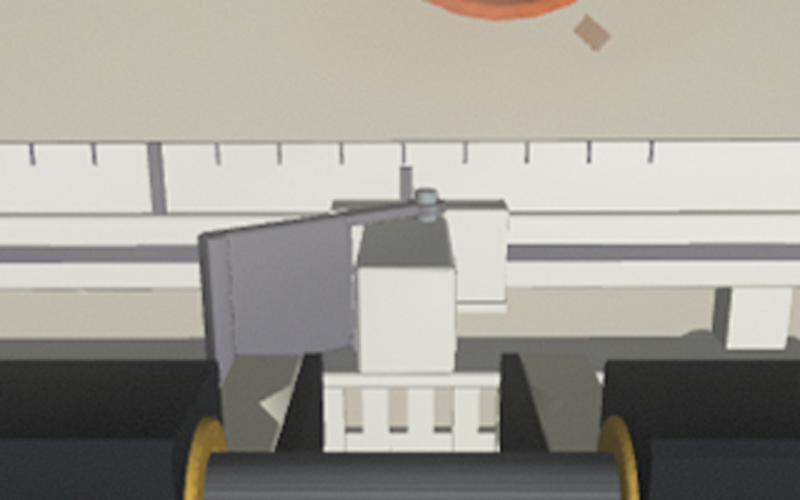

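```bash
python3 - <<'E'
from h import *
c=robot.camera_info("wrist")
f=lambda x,y:(160+(x+.5)/2.5-.5,100+(y+.5)/2.5-.5)
print("top",atz(c,*f(406.5,320),.108))
for n,a in [("nib",(405,185)),("m1",(155,145)),("m2",(159,212))]: print(n,atz(c,*f(*a),.0437))
c2=np.load("c2.npy",allow_pickle=True).item()
g=lambda x,y:(240+(x+.5)/5-.5,130+(y+.5)/5-.5)
for n,a,b in [("tfl",(357,267),(481,216)),("tfr",(453,267),(613,216)),("m1",(155,145),(147,60)),("m2",(159,212),(152,166))]:
    print(n,tri([ray(c,*f(*a)),ray(c2,*g(*b))]))
d=np.array([.174,-.985]);print(d@(atz(c,*f(157,178),.0437)-atz(c,*f(406.5,320),.108))[:2])
goal([.5550,-.0305,.18],-2.967)
E
```

```text
top [ 0.55758754 -0.03178081  0.108     ]
nib [ 0.53581106 -0.03656266  0.0437    ]
m1 [ 0.53696616 -0.11712999  0.0437    ]
m2 [ 0.55861248 -0.11376581  0.0437    ]
tfl (array([ 0.5420871 , -0.04675107,  0.11890724]), [np.float64(0.00023691064066343648), np.float64(0.0002369106406634184)])
tfr (array([ 0.53896495, -0.02365976,  0.11579145]), [np.float64(0.00028449808109971386), np.float64(0.00028449808109978195)])
m1 (array([ 0.53531899, -0.11655024,  0.04762654]), [np.float64(0.0009329058869823267), np.float64(0.0009329058869823806)])
m2 (array([ 0.55694882, -0.11298881,  0.04798751]), [np.float64(0.0005167634151359105), np.float64(0.0005167634151361165)])
0.08069177831907293
t 2.8 tcp [ 0.5518 -0.0312  0.1813] F [0.9 0.1 0.9] w 0.0338 q [ 0.3   0.21 -0.35  0.   -1.02 -1.7 ]
shift [-3.3  0.1  1.2] turn [-0.1 -0.2  0. ]
```

The block top (crop centre 406,320) lies centred between the finger faces (322 and 500). The nib at crop x=405 is level with the fourth 20 mm tick from the long line (157), so there is about 80.6 mm to go, which agrees with the triangulated 81 to 82 mm. I'll descend onto the upper half.

>>> move_arm(
  steps=[
    [-4,0.4,20,0,0,0],
    [-4,0.4,40,0,0,0],
    [-4,0.4,55,0,0,0],
    [-4,0.4,63,0,0,0],
    [-4,0.4,66,0,0,0],
  ],
  jaw=0.27,
)

```text
time_s: 3.3
tcp_pos: [0.5561, -0.0303, 0.116]
tcp_rot: [0.275, -3.127, 0.003]
force: [0.7, 0.0, 0.1]
gripper_width: 0.0323
```

```bash
python3 - <<'E'
from h import *
goal([.5555,-.0315,.114],-2.967)
im=robot.get_image("wrist");cv2.imwrite("pics/w4.png",im)
im=robot.get_image("side");cv2.imwrite("pics/s4.png",cv2.resize(im[150:290,300:460],None,fx=4.5,fy=4.2,interpolation=cv2.INTER_CUBIC))
E
```

```text
t 3.3 tcp [ 0.5561 -0.0303  0.116 ] F [0.7 0.  0.1] w 0.0323 q [ 0.3   0.29 -0.42  0.   -0.87 -1.7 ]
shift [ 0.8 -1.1  2. ] turn [-0.1 -0.1  0. ]
```

View pics/w4.png

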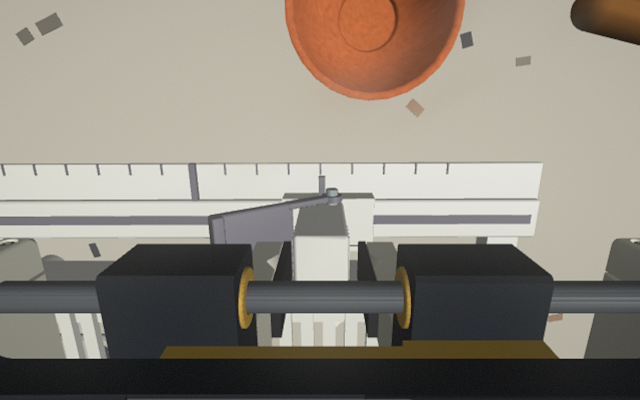

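View pics/s4.png

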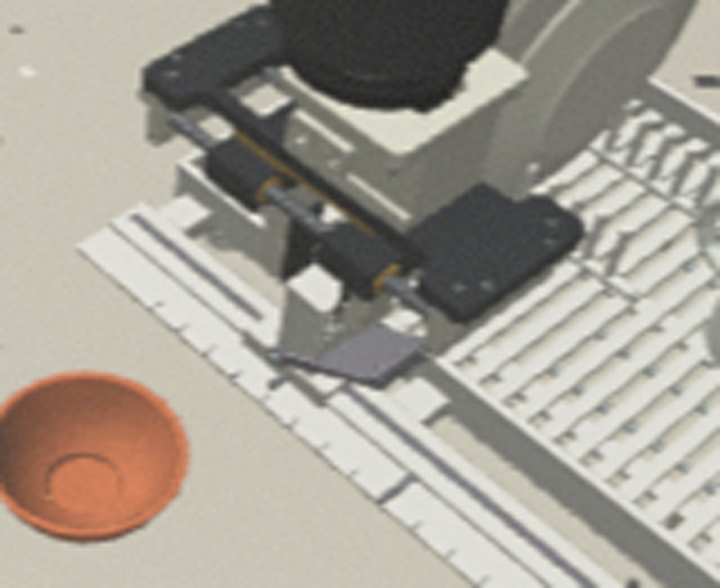

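The block is between the fingers, with its top edge at wrist x 294–348. No contact force so far. I'll go down 3 mm more, centre and close.

>>> move_arm(
  steps=[
    [0,-1,1.5,0,0,0],
    [0,-1,3,0,0,0],
    [0,-1,3,0,0,0],
    [0,-1,3,0,0,0],
    [0,-1,3,0,0,0],
  ],
)

```text
time_s: 3.9
tcp_pos: [0.5563, -0.0313, 0.1133]
tcp_rot: [0.275, -3.128, 0.003]
force: [0.5, 0.1, -0.3]
gripper_width: 0.0323
```

>>> move_arm(
  steps=[
    [0,0,0,0,0,0],
    [0,0,0,0,0,0],
    [0,0,0,0,0,0],
    [0,0,0,0,0,0],
    [0,0,0,0,0,0],
  ],
  jaw=1,
)

```text
time_s: 4.4
tcp_pos: [0.5563, -0.0313, 0.1133]
tcp_rot: [0.275, -3.128, 0.003]
force: [-0.1, -0.2, 0.0]
gripper_width: 0.0256
```

```bash
python3 - <<'E'
from h import *
im=robot.get_image("wrist");cv2.imwrite("pics/w5.png",im)
o=robot.get_obs();p=np.array(o["tcp_pos"])
d=np.array([.174,-.985,0]);goal(p+.075*d,-2.967)
c=robot.camera_info("wrist");np.save("c5.npy",c,allow_pickle=True)
E
```

```text
t 4.45 tcp [ 0.5563 -0.0313  0.1133] F [-0.5 -0.2  0.1] w 0.0257 q [ 0.3   0.29 -0.42  0.   -0.87 -1.69]
shift [  0.  -75.    0.1] turn [-0.1 -0.1  0. ]
```

View pics/w5.png

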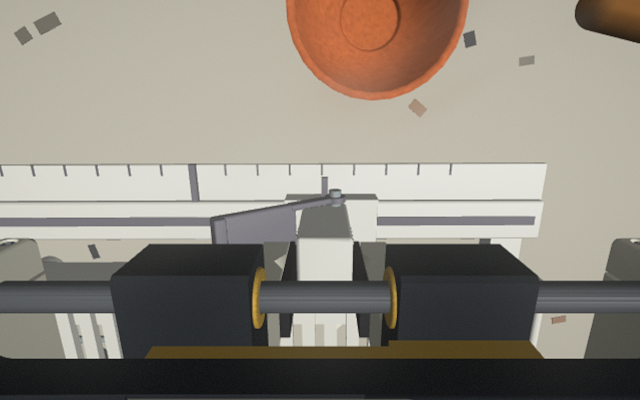

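Firm grip at 25.7 mm. The nib is at x=324.5 and the long line at x≈193.5, with ticks 32 px apart, so about 81 mm to go. Now I'll draw the leg out.

>>> move_arm(
  steps=[
    [0,-6,0,0,0,0],
    [0,-15,0,0,0,0],
    [0,-25,0,0,0,0],
    [0,-35,0,0,0,0],
    [0,-42,0,0,0,0],
  ],
)

```text
time_s: 4.95
tcp_pos: [0.564, -0.0738, 0.1133]
tcp_rot: [0.274, -3.128, 0.003]
force: [1.1, 1.4, -0.3]
gripper_width: 0.0257
```

>>> move_arm(
  steps=[
    [0,-8,0,0,0,0],
    [0,-17,0,0,0,0],
    [0,-26,0,0,0,0],
    [0,-32,0,0,0,0],
    [0,-34,0,0,0,0],
  ],
)

```text
time_s: 5.45
tcp_pos: [0.5702, -0.1079, 0.1133]
tcp_rot: [0.273, -3.128, 0.003]
force: [1.0, 2.6, -1.4]
gripper_width: 0.0257
```

>>> move_arm(
  steps=[
    [0,0,0,0,0,0],
    [0,0,0,0,0,0],
    [0,0,0,0,0,0],
    [0,0,0,0,0,0],
    [0,0,0,0,0,0],
  ],
)

```text
time_s: 5.95
tcp_pos: [0.5702, -0.1079, 0.1133]
tcp_rot: [0.273, -3.128, 0.004]
force: [1.7, -1.0, -2.4]
gripper_width: 0.0259
```

```bash
python3 - <<'E'
from h import *
im=robot.get_image("wrist");cv2.imwrite("pics/w6.png",im)
cv2.imwrite("pics/w6c.png",cv2.resize(im[150:250,250:410],None,fx=5,fy=5,interpolation=cv2.INTER_CUBIC))
o=robot.get_obs();p=np.array(o["tcp_pos"]);print((p-[.5563,-.0313,.1133])@[.174,-.985,0],(p-[.5563,-.0313,.1133])@[.985,.174,0])
goal([.5563+.174*.0808,-.0313-.985*.0808,.1133],-2.967)
E
```

```text
0.07788696966746507 0.00036122570005956176
t 6.0 tcp [ 0.5702 -0.1079  0.1133] F [ 2.  -0.5 -2.5] w 0.0258 q [ 0.15  0.32 -0.37  0.   -0.88 -1.55]
shift [ 0.4 -3.   0.1] turn [-0.1 -0.1 -0. ]
```

View pics/w6c.png

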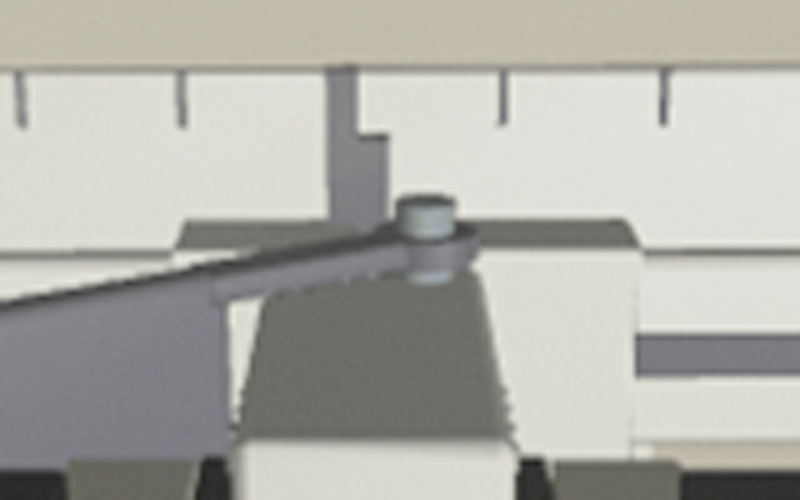

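The nib's right edge is at crop x=388 and the long line spans 326–357, at 8.05 px/mm. About 3.5 mm remain. I'll move 3.3 mm and look again.

>>> move_arm(
  steps=[
    [0.2,-1,0,0,0,0],
    [0.3,-2,0,0,0,0],
    [0.3,-3.3,0,0,0,0],
    [0.3,-3.3,0,0,0,0],
    [0.3,-3.3,0,0,0,0],
  ],
)

```text
time_s: 6.5
tcp_pos: [0.5707, -0.1111, 0.1133]
tcp_rot: [0.274, -3.129, 0.003]
force: [4.5, 0.8, -3.3]
gripper_width: 0.0259
```

```bash
python3 - <<'E'
from h import *
im=robot.get_image("wrist");cv2.imwrite("pics/w7.png",im)
a=cv2.resize(im[155:205,280:360],None,fx=8,fy=8,interpolation=cv2.INTER_CUBIC)
b=cv2.resize(cv2.imread("pics/w5.png")[160:200,290:360],None,fx=6,fy=4.5,interpolation=cv2.INTER_CUBIC)
b=cv2.copyMakeBorder(b,0,0,0,640-b.shape[1],cv2.BORDER_CONSTANT)
cv2.imwrite("pics/w7c.png",np.vstack([a,b]))
o=robot.get_obs();p=np.array(o["tcp_pos"]);print((p-[.5563,-.0313,.1133])@[.174,-.985,0]);goal(p,-2.967)
E
```

```text
0.08113571410730994
t 6.55 tcp [ 0.5707 -0.1111  0.1133] F [ 2.8  2.1 -3.3] w 0.026 q [ 0.15  0.32 -0.37  0.   -0.88 -1.54]
shift [0. 0. 0.] turn [-0.1 -0.1 -0. ]
```

View pics/w7c.png

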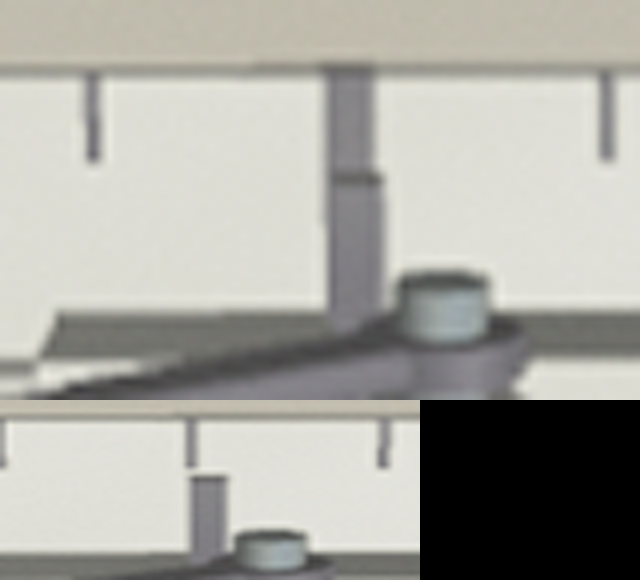

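The nib spans 331–383 (centre 357) and the line 325–375 (centre 350), at 12.9 px/mm, so about 0.5 mm is left. I'll move that and look again.

>>> move_arm(
  steps=[
    [0.3,-0.5,0,0,0,0],
    [0.3,-0.5,0,0,0,0],
    [0.3,-0.5,0,0,0,0],
    [0.3,-0.5,0,0,0,0],
    [0.3,-0.5,0,0,0,0],
  ],
)

```text
time_s: 7.05
tcp_pos: [0.5708, -0.1116, 0.1134]
tcp_rot: [0.274, -3.129, 0.003]
force: [5.1, 1.5, -4.1]
gripper_width: 0.0256
```

```bash
cat >> h.py <<'E'
def look(n):
    im=robot.get_image("wrist");cv2.imwrite(f"pics/{n}.png",im)
    a=cv2.resize(im[150:200,284:364],None,fx=8,fy=8,interpolation=cv2.INTER_CUBIC);cv2.imwrite(f"pics/{n}c.png",a)
    o=robot.get_obs();p=np.array(o["tcp_pos"]);print((p-[.5563,-.0313,.1133])@[.174,-.985,0]);goal(p,-2.967)
E
python3 -c "
from h import *
look('w8')"
```

```text
0.0816196607955742
t 7.1 tcp [ 0.5708 -0.1116  0.1133] F [ 4.2  3.1 -4.9] w 0.026 q [ 0.14  0.32 -0.37  0.   -0.88 -1.54]
shift [0. 0. 0.] turn [-0.1 -0.  -0. ]
```

View pics/w8c.png

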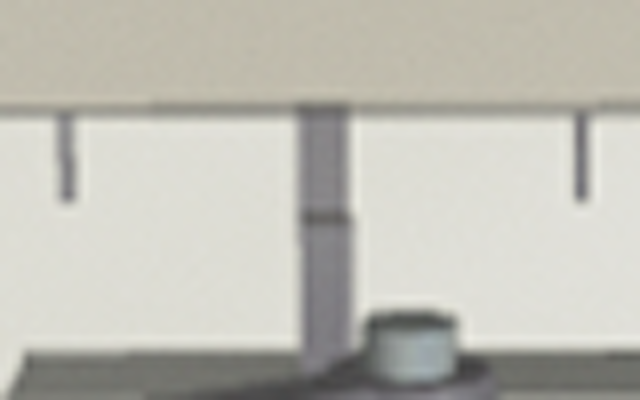

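Line centre 323.5, nib centre 327, so 0.25 mm left. I'll correct that, then open slightly and shift inward so the outer finger keeps backing the block.

>>> move_arm(
  steps=[
    [-0.2,-0.3,0,0,0,0],
    [-0.2,-0.3,0,0,0,0],
    [-0.2,-0.3,0,0,0,0],
    [-0.2,-0.3,0,0,0,0],
    [-0.2,-0.3,0,0,0,0],
  ],
)

```text
time_s: 7.6
tcp_pos: [0.5709, -0.1119, 0.1134]
tcp_rot: [0.274, -3.129, 0.004]
force: [2.2, 3.3, -1.8]
gripper_width: 0.0258
```

>>> move_arm(
  steps=[
    [0,0,0,0,0,0],
    [0,0.5,0,0,0,0],
    [0,1.2,0,0,0,0],
    [0,1.2,0,0,0,0],
    [0,1.2,0,0,0,0],
  ],
  jaw=0.34,
)

```text
time_s: 8.1
tcp_pos: [0.5705, -0.1108, 0.1134]
tcp_rot: [0.274, -3.129, 0.004]
force: [-0.3, 0.5, -0.7]
gripper_width: 0.0289
```

```bash
python3 -c "
from h import *
look('w9')"
```

```text
0.08078766958556136
t 8.15 tcp [ 0.5706 -0.1108  0.1134] F [ 0.3 -0.3  0.2] w 0.0289 q [ 0.15  0.32 -0.37  0.   -0.88 -1.54]
shift [0. 0. 0.] turn [-0.1 -0.1 -0. ]
```

View pics/w9c.png

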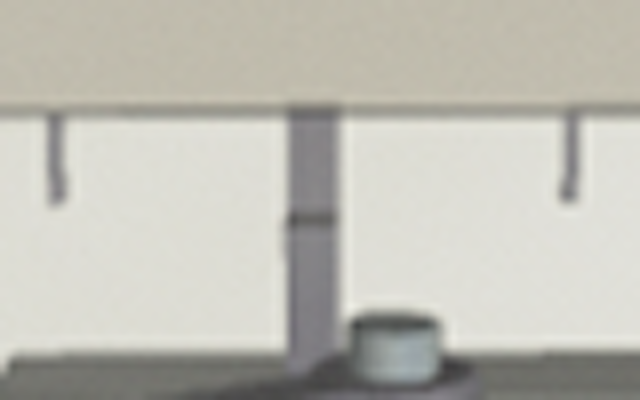

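View pics/w9.png

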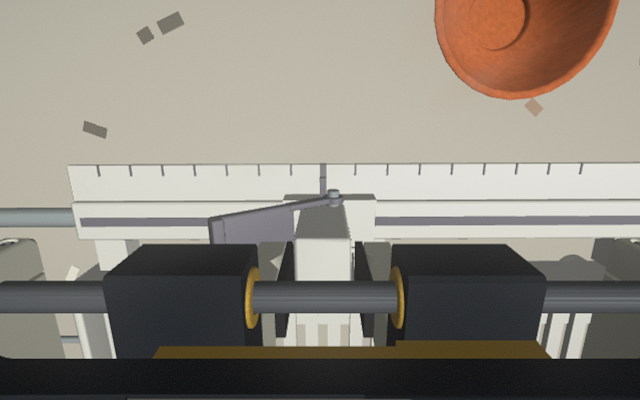

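The nib (287–337) and the long line (289–339) now coincide within 0.2 mm. I'll start down along the block, watching the force.

>>> move_arm(
  steps=[
    [0,0.3,2,0,0,0],
    [0,0.3,5,0,0,0],
    [0,0.3,8,0,0,0],
    [0,0.3,11,0,0,0],
    [0,0.3,12,0,0,0],
  ],
)

```text
time_s: 8.65
tcp_pos: [0.5703, -0.1106, 0.1009]
tcp_rot: [0.273, -3.128, 0.004]
force: [0.2, -0.4, 1.0]
gripper_width: 0.0289
```

```bash
python3 -c "
from h import *
look('w10')"
```

```text
0.08055686743510528
t 8.7 tcp [ 0.5703 -0.1106  0.1009] F [-1.2 -0.9 -0.3] w 0.029 q [ 0.15  0.34 -0.38  0.   -0.85 -1.54]
shift [0. 0. 0.] turn [-0.1 -0.1 -0. ]
```

View pics/w10c.png

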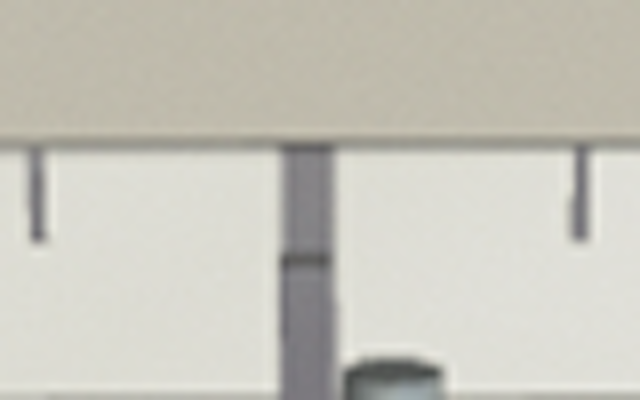

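Still aligned (nib 281–333, line 282–333), with no contact yet.

>>> move_arm(
  steps=[
    [0,0,2,0,0,0],
    [0,0,4,0,0,0],
    [0,0,6,0,0,0],
    [0,0,8,0,0,0],
    [0,0,9,0,0,0],
  ],
)

```text
time_s: 9.2
tcp_pos: [0.5707, -0.1107, 0.0921]
tcp_rot: [0.274, -3.129, 0.004]
force: [-0.2, -0.6, 3.9]
gripper_width: 0.0289
```

```bash
python3 -c "
from h import *
look('w11')"
```

```text
0.08066110304914785
t 9.25 tcp [ 0.5706 -0.1107  0.0919] F [ 1.2 -0.4  3. ] w 0.0287 q [ 0.15  0.35 -0.39  0.   -0.83 -1.54]
shift [0. 0. 0.] turn [-0.1 -0.1 -0. ]
```

View pics/w11.png

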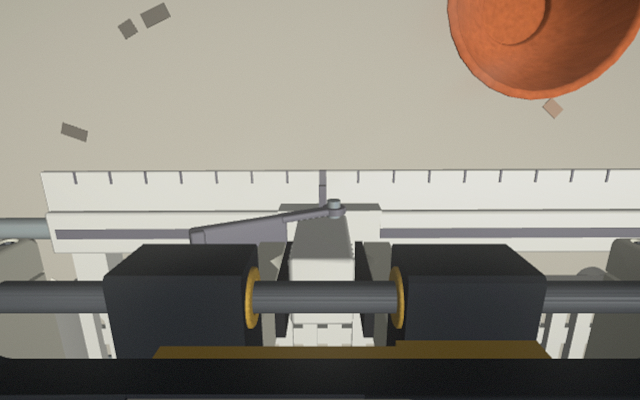

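View pics/w11c.png

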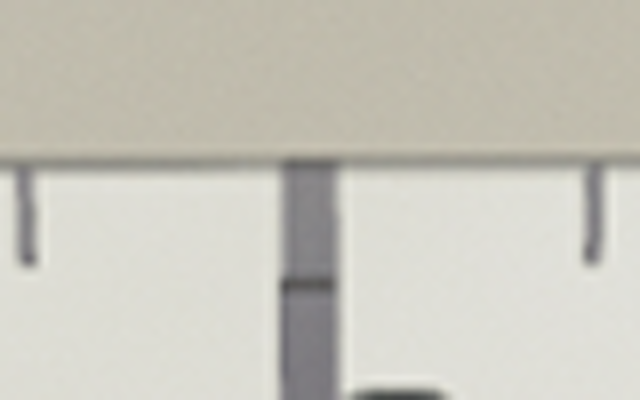

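The fingertip now touches the lever (about 3.5 N) and the nib is still on the line. I'll keep pressing.

>>> move_arm(
  steps=[
    [0,0,1.5,0,0,0],
    [0,0,3,0,0,0],
    [0,0,4.5,0,0,0],
    [0,0,6,0,0,0],
    [0,0,6,0,0,0],
  ],
)

```text
time_s: 9.75
tcp_pos: [0.5707, -0.1107, 0.0857]
tcp_rot: [0.274, -3.129, 0.004]
force: [1.1, -0.2, 1.7]
gripper_width: 0.0291
```

```bash
python3 -c "
from h import *
look('w12')"
```

```text
0.08057380428994011
t 9.8 tcp [ 0.5706 -0.1106  0.0857] F [ 0.6 -1.2  2.7] w 0.0285 q [ 0.15  0.36 -0.4   0.   -0.82 -1.54]
shift [0. 0. 0.] turn [-0.1 -0.1 -0. ]
```

View pics/w12c.png

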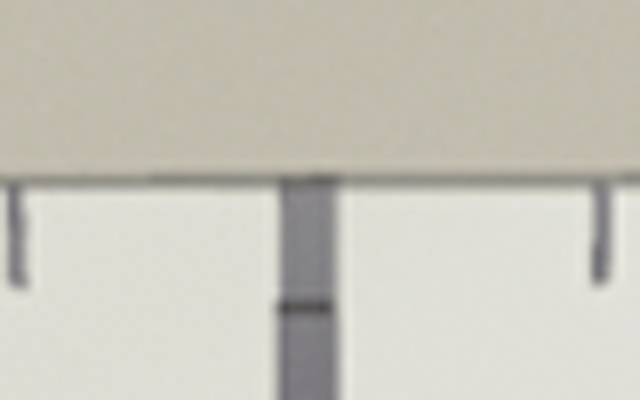

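View pics/w12.png

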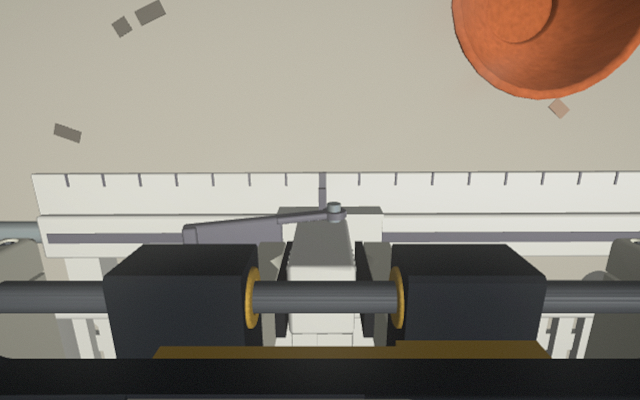

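The lever is coming down and the nib (278–333) is still on the line (281–336). I'll continue.

>>> move_arm(
  steps=[
    [0,0.1,1,0,0,0],
    [0,0.1,2,0,0,0],
    [0,0.1,3,0,0,0],
    [0,0.1,4,0,0,0],
    [0,0.1,4,0,0,0],
  ],
)

```text
time_s: 10.3
tcp_pos: [0.5706, -0.1105, 0.0816]
tcp_rot: [0.273, -3.129, 0.004]
force: [0.6, -3.3, 2.9]
gripper_width: 0.0288
```

```bash
python3 -c "
from h import *
look('w13')"
```

```text
0.08054433879988628
t 10.35 tcp [ 0.5706 -0.1105  0.0816] F [ 0.9 -2.8  2.9] w 0.029 q [ 0.15  0.36 -0.4   0.   -0.81 -1.55]
shift [0. 0. 0.] turn [-0.1 -0.1 -0. ]
```

View pics/w13.png

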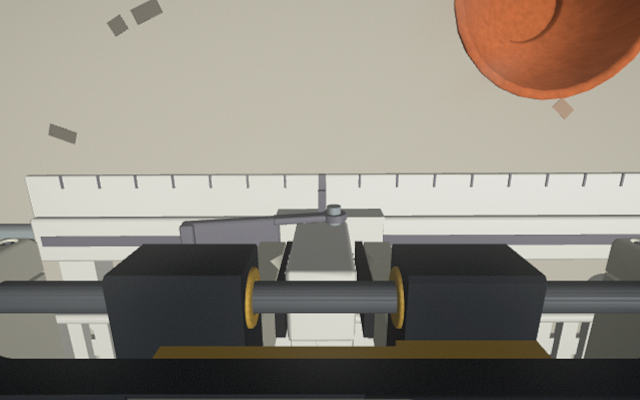

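View pics/w13c.png

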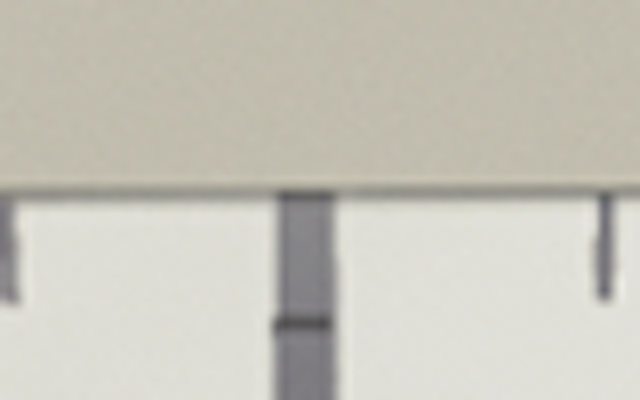

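The nib is about 0.2 mm past the line, with the block leaning on the outer finger (Fy≈-3 N). I'll nudge it in 0.25 mm and continue.

>>> move_arm(
  steps=[
    [0,0.25,0,0,0,0],
    [0,0.25,1,0,0,0],
    [0,0.25,2,0,0,0],
    [0,0.25,3,0,0,0],
    [0,0.25,3,0,0,0],
  ],
)

```text
time_s: 10.85
tcp_pos: [0.5706, -0.1103, 0.0785]
tcp_rot: [0.273, -3.129, 0.004]
force: [0.2, -3.6, 4.0]
gripper_width: 0.0288
```

```bash
python3 -c "
from h import *
look('w14')"
```

```text
0.08031504170623464
t 10.9 tcp [ 0.5706 -0.1103  0.0786] F [ 0.2 -2.9  3.6] w 0.0289 q [ 0.15  0.36 -0.4   0.   -0.8  -1.55]
shift [0. 0. 0.] turn [-0.1 -0.1 -0. ]
```

View pics/w14.png

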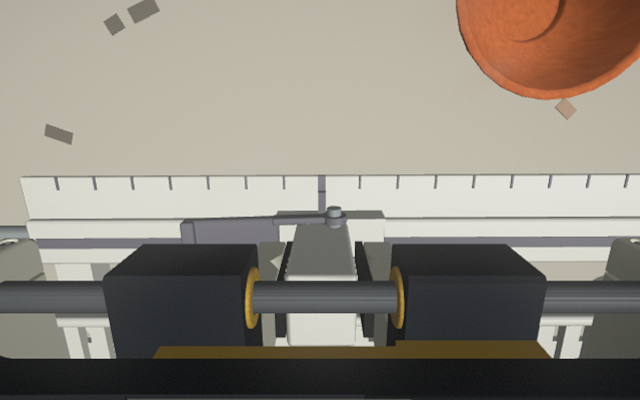

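View pics/w14c.png

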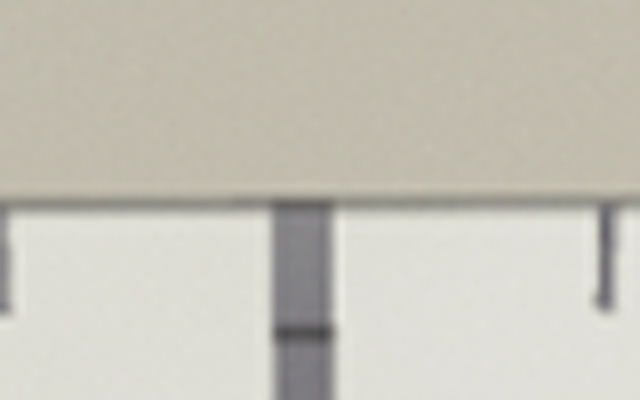

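The nib and the line coincide exactly (274–332) and the lever is nearly flat. I'll press it home.

>>> move_arm(
  steps=[
    [0,0,0.7,0,0,0],
    [0,0,1.4,0,0,0],
    [0,0,2,0,0,0],
    [0,0,2,0,0,0],
    [0,0,2,0,0,0],
  ],
)

```text
time_s: 11.4
tcp_pos: [0.5706, -0.1102, 0.0764]
tcp_rot: [0.273, -3.129, 0.003]
force: [0.2, -2.7, 2.9]
gripper_width: 0.0288
```

>>> move_arm(
  steps=[
    [0,0,0.5,0,0,0],
    [0,0,1,0,0,0],
    [0,0,1,0,0,0],
    [0,0,1,0,0,0],
    [0,0,1,0,0,0],
  ],
)

```text
time_s: 11.9
tcp_pos: [0.5706, -0.1103, 0.0758]
tcp_rot: [0.273, -3.129, 0.004]
force: [-0.9, -2.7, 7.2]
gripper_width: 0.0286
```

```bash
python3 -c "
from h import *
look('w15')"
```

```text
0.08027116780202939
t 11.95 tcp [ 0.5706 -0.1103  0.0759] F [ 0.  -2.3  7.5] w 0.029 q [ 0.15  0.37 -0.41  0.   -0.8  -1.55]
shift [0. 0. 0.] turn [-0.1 -0.  -0. ]
```

View pics/w15.png

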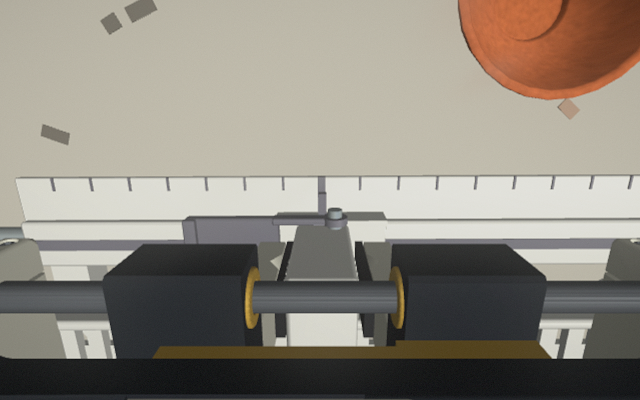

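View pics/w15c.png

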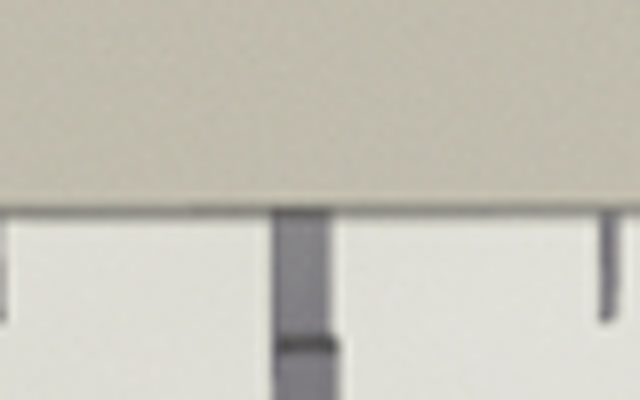

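>>> move_arm(
  steps=[
    [0,0,0.7,0,0,0],
    [0,0,1.2,0,0,0],
    [0,0,1.6,0,0,0],
    [0,0,1.6,0,0,0],
    [0,0,1.6,0,0,0],
  ],
)

```text
time_s: 12.45
tcp_pos: [0.5707, -0.1103, 0.0755]
tcp_rot: [0.274, -3.13, 0.004]
force: [-3.4, -1.6, 15.9]
gripper_width: 0.029
```

```bash
python3 -c "
from h import *
look('w16')"
```

```text
0.08031998216043763
t 12.5 tcp [ 0.5707 -0.1103  0.0755] F [-3.  -2.2 15.2] w 0.0287 q [ 0.15  0.37 -0.41  0.   -0.8  -1.55]
shift [0. 0. 0.] turn [-0.2 -0.   0. ]
```

View pics/w16c.png

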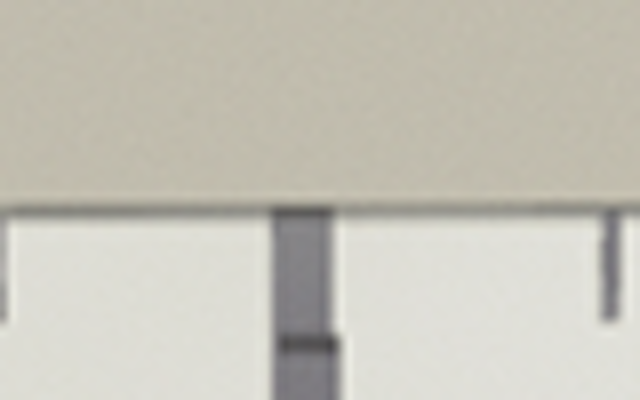

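```bash
python3 - <<'E'
from h import *
im=robot.get_image("side");cv2.imwrite("pics/s16.png",cv2.resize(im[190:290,330:450],None,fx=6,fy=6,interpolation=cv2.INTER_CUBIC))
im=cv2.imread("pics/w16.png");cv2.imwrite("pics/w16d.png",cv2.resize(im[160:260,170:400],None,fx=3.4,fy=5,interpolation=cv2.INTER_CUBIC))
o=robot.get_obs();print(o["wrist_torque"],o["force"])
E
```

```text
[-0.77535497  1.04459993 -0.13481063] [-3.44472118 -1.94728053 15.4487128 ]
```

View pics/s16.png

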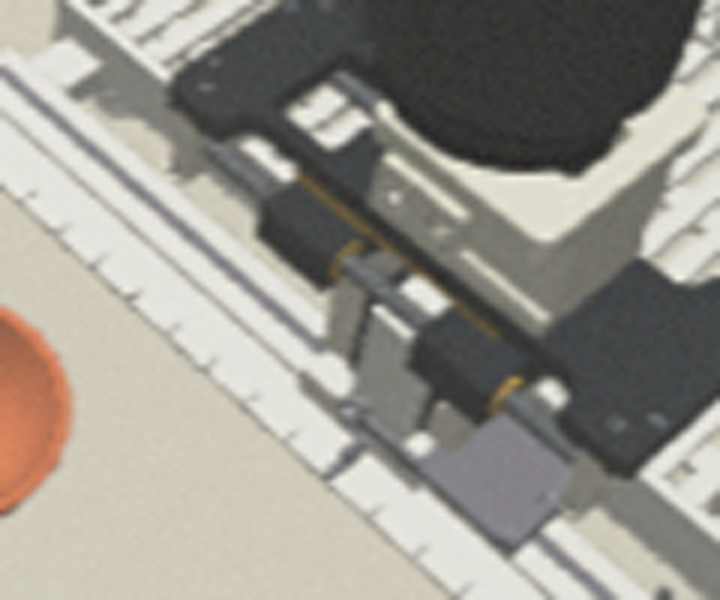

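View pics/w16d.png

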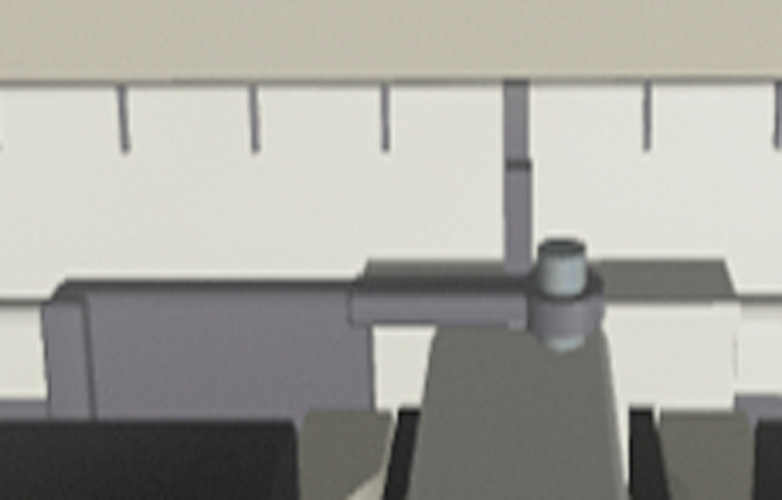

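The side view shows the paddle flat along the rail. In the wrist view the lever arm is level (crop rows 282–325, parallel to the rail edge). Contact is stiff: 15 N for 0.3 mm of motion. I'll press a bit more, recentre on the block and close.

>>> move_arm(
  steps=[
    [0,0,2,0,0,0],
    [0,0,3,0,0,0],
    [0,0,3.5,0,0,0],
    [0,0,3.5,0,0,0],
    [0,0,3.5,0,0,0],
  ],
)

```text
time_s: 13.05
tcp_pos: [0.5709, -0.1104, 0.075]
tcp_rot: [-0.276, 3.128, -0.005]
force: [-9.8, 1.2, 31.3]
gripper_width: 0.0287
```

```bash
python3 - <<'E'
from h import *
o=robot.get_obs();print(o["wrist_torque"],o["force"],o["tcp_pos"])
E
```

```text
[-0.20803361  3.23102504 -0.18956449] [-9.82583684  1.17126183 31.31335985] [ 0.5708528  -0.11037877  0.07500293]
```

The force goes to 31 N with only 0.5 mm of give, and the moments place it on the outer finger, so the lever is on its hard stop. I'll ease off, recentre and close.

>>> move_arm(
  steps=[
    [0,-0.4,1,0,0,0],
    [0,-0.8,1,0,0,0],
    [0,-1.3,1,0,0,0],
    [0,-1.3,1,0,0,0],
    [0,-1.3,1,0,0,0],
  ],
)

```text
time_s: 13.55
tcp_pos: [0.5709, -0.1112, 0.0754]
tcp_rot: [-0.276, 3.128, -0.005]
force: [-6.5, 2.5, 18.6]
gripper_width: 0.0288
```

```bash
python3 -c "
from h import *
look('w17')"
```

```text
0.0812751838454417
t 13.6 tcp [ 0.5709 -0.1112  0.0755] F [-5.4  1.8 19.6] w 0.0288 q [ 0.15  0.37 -0.41  0.   -0.79 -1.54]
shift [0. 0. 0.] turn [-0.2  0.1  0.1]
```

View pics/w17.png

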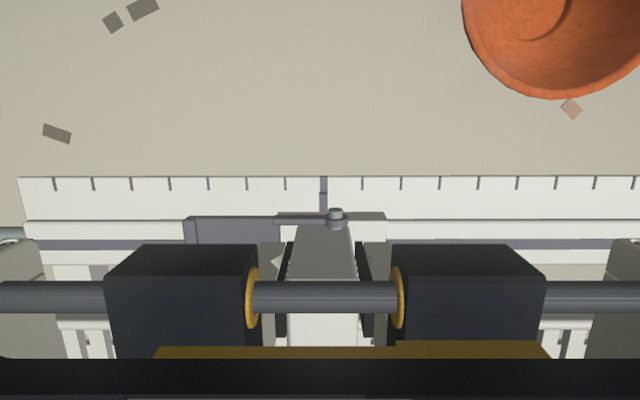

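View pics/w17c.png

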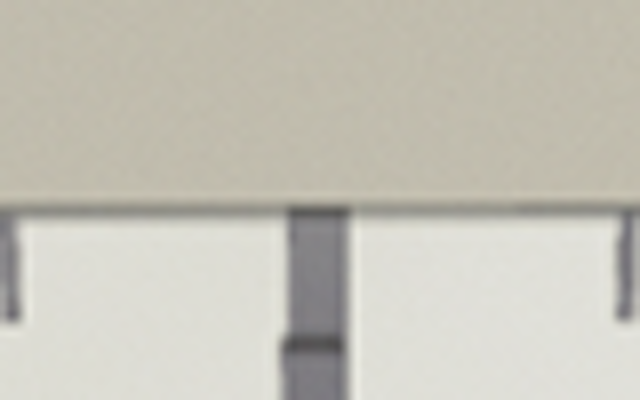

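The nib (283–344) is now about 0.3 mm outside the line (289–347): the outward shift under load dragged the leg by about half a millimetre. I'll ease the downward push, put the jaw centre where the block belongs, and then close.

>>> move_arm(
  steps=[
    [0,0,-0.8,0,0,0],
    [0,-0.3,-0.8,0,0,0],
    [0,-0.5,-0.8,0,0,0],
    [0,-0.5,-0.8,0,0,0],
    [0,-0.5,-0.8,0,0,0],
  ],
)

```text
time_s: 14.1
tcp_pos: [0.5705, -0.1113, 0.0759]
tcp_rot: [-0.276, 3.129, -0.004]
force: [-2.0, 3.2, 5.8]
gripper_width: 0.0287
```

```bash
python3 -c "
from h import *
look('w18')"
```

```text
0.08123925076474789
t 14.15 tcp [ 0.5705 -0.1113  0.076 ] F [-2.   3.   5.2] w 0.0289 q [ 0.15  0.37 -0.41  0.   -0.8  -1.54]
shift [0. 0. 0.] turn [-0.2  0.   0.1]
```

View pics/w18c.png

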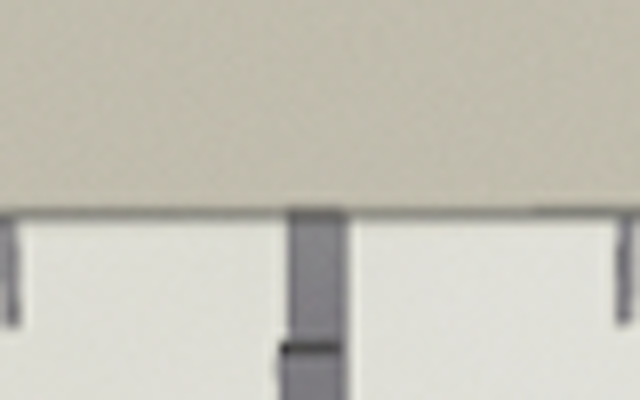

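>>> move_arm(
  steps=[
    [0,-0.7,-0.3,0,0,0],
    [0,-0.7,-0.3,0,0,0],
    [0,-0.7,-0.3,0,0,0],
    [0,-0.7,-0.3,0,0,0],
    [0,-0.7,-0.3,0,0,0],
  ],
  jaw=1,
)

```text
time_s: 14.65
tcp_pos: [0.5706, -0.1118, 0.0761]
tcp_rot: [-0.276, 3.129, -0.004]
force: [0.9, -0.1, 1.5]
gripper_width: 0.0258
```

```bash
python3 -c "
from h import *
look('w19')"
```

```text
0.08183939178071077
t 14.7 tcp [ 0.5706 -0.1119  0.076 ] F [0.1 1.  2. ] w 0.0256 q [ 0.14  0.37 -0.41  0.   -0.8  -1.54]
shift [0. 0. 0.] turn [-0.1  0.   0.1]
```

View pics/w19c.png

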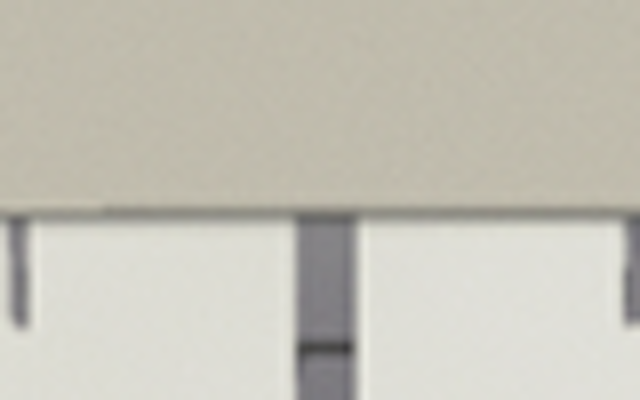

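View pics/w19.png

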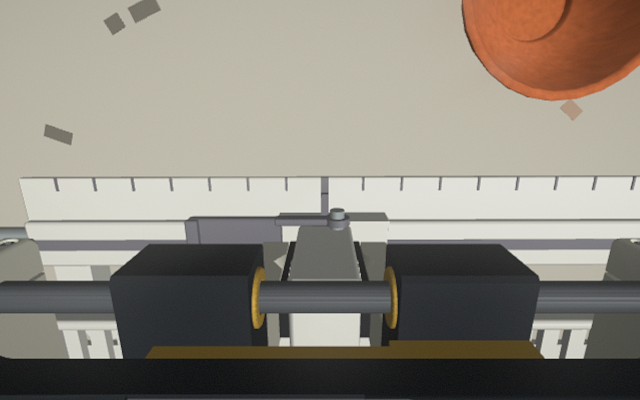

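The block is gripped (25.7 mm) and the nib (298–353) is exactly on the line (297–356). The leg moved rather easily just now, so I'll check the clamp with a gentle 0.8 mm tug.

>>> move_arm(
  steps=[
    [0,-0.4,0,0,0,0],
    [0,-0.8,0,0,0,0],
    [0,-0.8,0,0,0,0],
    [0,-0.8,0,0,0,0],
    [0,-0.8,0,0,0,0],
  ],
)

```text
time_s: 15.2
tcp_pos: [0.5707, -0.1126, 0.0761]
tcp_rot: [-0.276, 3.129, -0.004]
force: [-1.2, 3.1, 3.2]
gripper_width: 0.0259
```

```bash
python3 -c "
from h import *
look('w20')"
```

```text
0.08256587166975043
t 15.25 tcp [ 0.5707 -0.1126  0.076 ] F [-1.8  2.8  3.9] w 0.0259 q [ 0.14  0.37 -0.4   0.   -0.8  -1.54]
shift [0. 0. 0.] turn [-0.1  0.   0.1]
```

View pics/w20c.png

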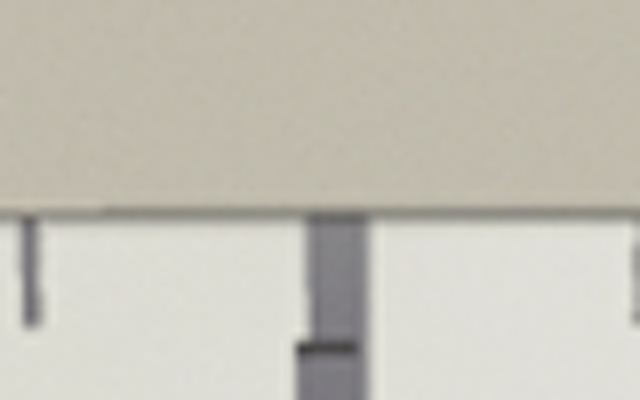

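The leg followed the tug by 0.7 mm at only about 3 N, so it is not clamped: the lever is close to shut but not past its dead point. I'll measure the lever's angle.

```bash
python3 - <<'E'
from h import *
im=cv2.imread("pics/w20.png");a=cv2.resize(im[200:280,175:275],None,fx=7.5,fy=7,interpolation=cv2.INTER_CUBIC);cv2.imwrite("pics/w20l.png",a)
a=cv2.resize(im[200:290,265:400],None,fx=5.6,fy=6,interpolation=cv2.INTER_CUBIC);cv2.imwrite("pics/w20r.png",a)
c=robot.camera_info("wrist");np.save("c20.npy",c,allow_pickle=True)
o=robot.get_obs();np.save("o20.npy",o,allow_pickle=True)
E
```

```text
(no output)
```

View pics/w20l.png

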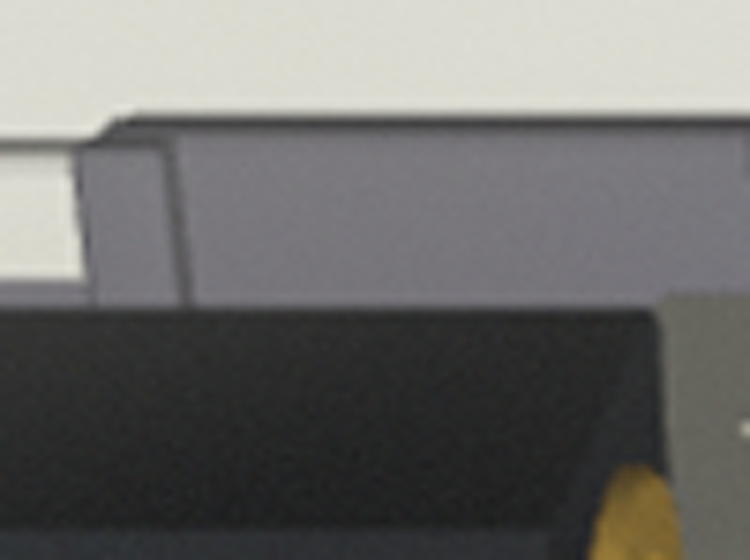

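View pics/w20r.png

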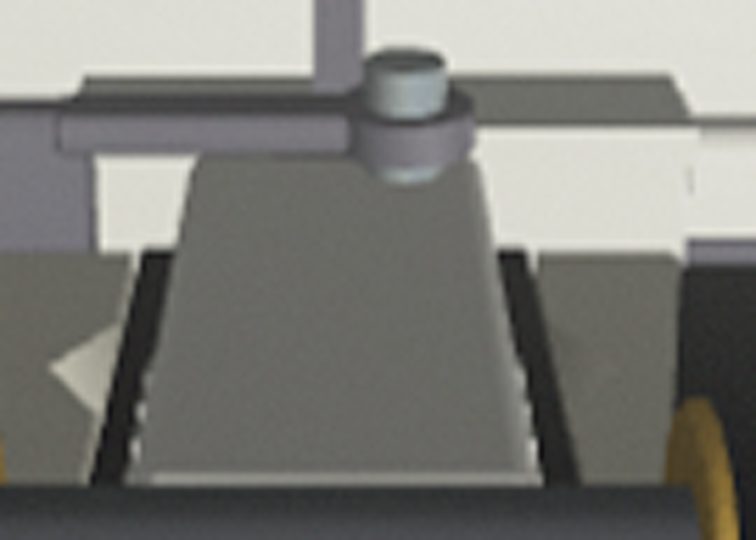

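```bash
python3 - <<'E'
from h import *
def edge(g,cols,r0,r1,sgn):
    out=[]
    for c in cols:
        p=g[r0:r1,c-2:c+3].mean(1);d=sgn*np.diff(p)
        i=int(d.argmax());
        j=np.arange(max(0,i-1),min(len(d),i+2));w=np.clip(d[j],0,None)
        out.append(r0+.5+(w*j).sum()/w.sum())
    return np.array(out)
for n in ["w13","w14","w15","w16","w17","w18","w19","w20"]:
    g=cv2.cvtColor(cv2.imread(f"pics/{n}.png"),cv2.COLOR_BGR2GRAY).astype(float)
    cs=np.arange(60,600,12);e=edge(g,cs,165,186,1);k=abs(e-np.median(e))<2;s1=np.polyfit(cs[k],e[k],1)
    cl=np.arange(203,270,4);e2=edge(g,cl,208,228,-1);s2=np.polyfit(cl,e2,1)
    ca=np.arange(285,318,4)
    print(n,"scale slope %.4f"%s1[0],"lever slope %.4f row@236 %.2f res %.2f"%(s2[0],np.polyval(s2,236),(e2-np.polyval(s2,cl)).std()))
E
```

```text
w13 scale slope -0.0042 lever slope -0.0496 row@236 216.25 res 1.13
w14 scale slope -0.0044 lever slope -0.0301 row@236 216.47 res 0.09
w15 scale slope -0.0043 lever slope -0.0058 row@236 215.39 res 0.06
w16 scale slope -0.0038 lever slope 0.0001 row@236 215.25 res 0.01
w17 scale slope -0.0022 lever slope 0.0003 row@236 215.25 res 0.01
w18 scale slope -0.0026 lever slope -0.0000 row@236 216.01 res 0.00
w19 scale slope -0.0027 lever slope 0.0001 row@236 216.02 res 0.00
w20 scale slope -0.0027 lever slope 0.0000 row@236 216.02 res 0.00
```

The lever edge measures level within about 0.03 rad, which is too coarse to tell the last bit of the cam. I'll bring the leg back to the line while gripped, open, and press again longer and harder.

>>> move_arm(
  steps=[
    [0,0.4,0,0,0,0],
    [0,0.75,0,0,0,0],
    [0,0.75,0,0,0,0],
    [0,0.75,0,0,0,0],
    [0,0.75,0,0,0,0],
  ],
)

```text
time_s: 15.75
tcp_pos: [0.5706, -0.1121, 0.076]
tcp_rot: [-0.276, 3.129, -0.004]
force: [1.4, -3.6, 1.8]
gripper_width: 0.0257
```

```bash
python3 -c "
from h import *
look('w21');print(robot.get_obs()['wrist_torque'])"
```

```text
0.08200144901780833
t 15.8 tcp [ 0.5706 -0.112   0.076 ] F [ 0.6 -2.5  2.1] w 0.0257 q [ 0.14  0.37 -0.41  0.   -0.8  -1.54]
shift [0. 0. 0.] turn [-0.1  0.   0.1]
[-0.46314016 -0.41875013  0.19017196]
```

View pics/w21c.png

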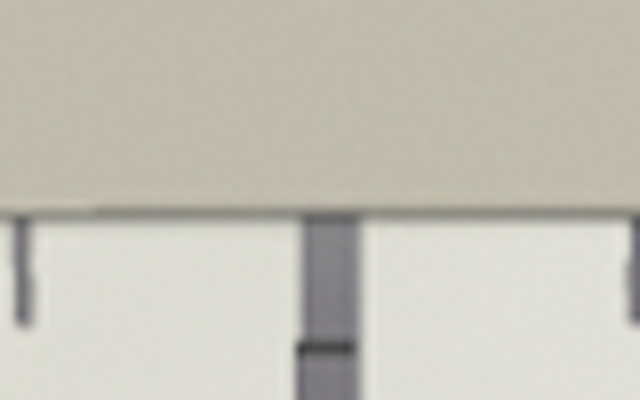

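>>> move_arm(
  steps=[
    [0,0,-0.3,0,0,0],
    [0,0.5,-0.3,0,0,0],
    [0,1.0,-0.3,0,0,0],
    [0,1.4,0,0,0,0],
    [0,1.4,0,0,0,0],
  ],
  jaw=0.34,
)

```text
time_s: 16.3
tcp_pos: [0.5702, -0.1108, 0.0761]
tcp_rot: [-0.276, 3.129, -0.004]
force: [-0.5, -1.5, 1.1]
gripper_width: 0.0288
```

```bash
python3 -c "
from h import *
look('w22');print(robot.get_obs()['wrist_torque'])"
```

```text
0.0806781195629092
t 16.35 tcp [ 0.5702 -0.1107  0.0761] F [-0.1  0.5  2.9] w 0.0287 q [ 0.15  0.37 -0.41  0.   -0.8  -1.54]
shift [0. 0. 0.] turn [-0.2 -0.   0.1]
[-0.53785885  0.00828125 -0.06423381]
```

View pics/w22c.png

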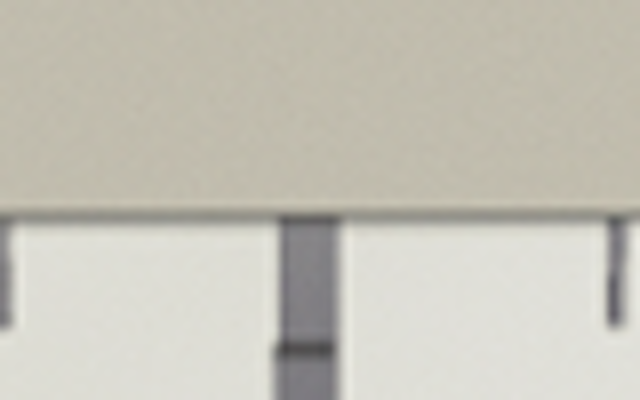

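>>> move_arm(
  steps=[
    [0,0.35,0,0,0,0],
    [0,0.35,1,0,0,0],
    [0,0.35,2,0,0,0],
    [0,0.35,3,0,0,0],
    [0,0.35,3,0,0,0],
  ],
)

```text
time_s: 16.85
tcp_pos: [0.5704, -0.1107, 0.0753]
tcp_rot: [-0.277, 3.128, -0.006]
force: [-7.0, 0.3, 21.4]
gripper_width: 0.0288
```

```bash
python3 -c "
from h import *
look('w23');o=robot.get_obs();print(o['wrist_torque'],o['tcp_pos'])"
```

```text
0.08062677237629501
t 16.9 tcp [ 0.5704 -0.1107  0.0753] F [-7.1  0.4 20.9] w 0.0287 q [ 0.15  0.37 -0.41  0.01 -0.79 -1.54]
shift [0. 0. 0.] turn [-0.2  0.   0.1]
[-0.38649722  2.33732111 -0.16600946] [ 0.57044342 -0.11065616  0.07528981]
```

View pics/w23c.png

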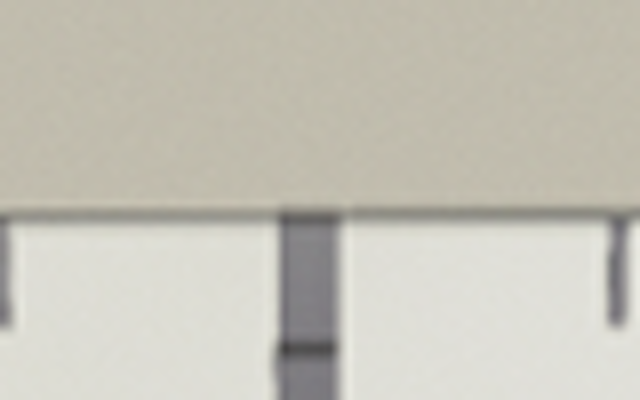

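```bash
python3 - <<'E'
from h import *
for n in ["w15","w16","w17","w20","w22","w23"]:
    g=cv2.cvtColor(cv2.imread(f"pics/{n}.png"),cv2.COLOR_BGR2GRAY).astype(int)
    print(n)
    for r in range(213,224): print(r,g[r,[200,210,220,230,240,250,260,270,276,282,290,300,310,316]], "|rail",g[r,[60,100,140,170]],g[r,[400,440,500,560,600]])
E
```

```text
w15
213 [218 217 219 220 220 220 219 219 209 107 107 106 104 108] |rail [214 216 218 219] [222 222 223 221 221]
214 [221 222 222 222 223 223 223 224 171 101 101 102 100  98] |rail [213 217 217 219] [223 222 222 222 221]
215 [189 189 187 189 178 177 178 179 101  82  80  80  79  79] |rail [215 217 218 217] [223 222 222 222 222]
216 [113 112 112 112  87  89  87  86  70  72  72  69  70  70] |rail [215 216 217 218] [222 222 224 223 224]
217 [78 74 77 75 78 75 77 78 74 71 72 69 68 69] |rail [214 217 219 219] [225 226 226 216 200]
218 [91 93 92 93 93 95 95 96 83 82 83 81 83 83] |rail [217 219 222 221] [189 181 180 158 137]
219 [112 112 112 109 109 110 111 112 106 104 106 106 105 108] |rail [192 195 185 184] [119 106 113 117 121]
220 [118 119 117 117 117 119 118 116 120 120 121 122 120 121] |rail [132 134 118 119] [132 139 150 162 167]
221 [122 120 121 122 122 121 122 119 123 123 123 123 125 126] |rail [118 123 128 134] [179 182 186 192 194]
222 [123 122 123 125 123 123 122 122 121 121 120 121 121 118] |rail [164 171 177 181] [201 203 205 206 206]
223 [124 123 122 122 123 121 121 122 121 117
[... 5169 characters left out ...]
8 73 74 71 71 71 69] |rail [215 218 219 218] [222 223 221 222 223]
218 [89 87 87 88 85 87 86 82 73 71 70 69 68 69] |rail [218 220 222 221] [225 227 227 227 210]
219 [109 107 107 109 108 107 105 105  93  93  90  90  90  90] |rail [192 195 197 194] [190 181 181 180 157]
220 [120 119 118 117 116 118 116 115 114 115 114 112 113 112] |rail [129 134 133 136] [118 102 107 107 107]
221 [121 120 120 119 119 119 120 120 123 123 121 124 123 121] |rail [117 120 121 124] [133 138 140 144 145]
222 [123 123 124 122 122 122 122 122 124 125 122 126 123 123] |rail [162 167 168 171] [180 185 186 185 184]
223 [123 122 122 121 123 120 121 121 119 119 120 121 120 119] |rail [193 196 197 198] [204 204 204 202 202]
```

From several frames the lever edge is level with the rail within about 0.01 rad, so it is shut. The leg's give may be slow creep of the clamp friction rather than an open lever. I'll lift the tip just clear, recentre without dragging, grip, and use a quick tiny tug as the clamp test.

>>> move_arm(
  steps=[
    [0,0,-1.5,0,0,0],
    [0,0,-2.2,0,0,0],
    [0,-0.7,-2.2,0,0,0],
    [0,-1.25,-2.2,0,0,0],
    [0,-1.25,-2.2,0,0,0],
  ],
)

```text
time_s: 17.4
tcp_pos: [0.5705, -0.1119, 0.077]
tcp_rot: [-0.277, 3.129, -0.005]
force: [-0.7, 0.5, -0.2]
gripper_width: 0.029
```

```bash
python3 -c "
from h import *
look('w24')"
```

```text
0.0818229194777518
t 17.45 tcp [ 0.5705 -0.1119  0.0771] F [ 0.2 -0.5 -0.1] w 0.0291 q [ 0.14  0.37 -0.41  0.   -0.8  -1.54]
shift [0. 0. 0.] turn [-0.2  0.   0.1]
```

View pics/w24c.png

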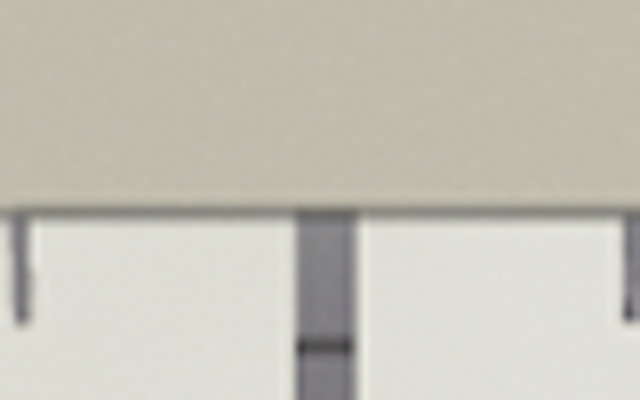

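The tool is free (0 N), the nib (298–354) is centred on the line (297–355), and the jaws are centred on the block. Closing.

>>> move_arm(
  steps=[
    [0,0,0,0,0,0],
    [0,0,0,0,0,0],
    [0,0,0,0,0,0],
    [0,0,0,0,0,0],
    [0,0,0,0,0,0],
  ],
  jaw=1,
)

```text
time_s: 17.95
tcp_pos: [0.5705, -0.1119, 0.0769]
tcp_rot: [-0.277, 3.129, -0.005]
force: [0.8, -1.2, -1.7]
gripper_width: 0.0257
```

>>> move_arm(
  steps=[
    [0,0,0,0,0,0],
    [0,0,0,0,0,0],
    [0,0,0,0,0,0],
    [0,0,0,0,0,0],
    [0,-1,0,0,0,0],
  ],
)

```text
time_s: 18.45
tcp_pos: [0.5706, -0.1124, 0.0769]
tcp_rot: [-0.277, 3.129, -0.005]
force: [0.1, 3.3, -0.0]
gripper_width: 0.0262
```

>>> move_arm(
  steps=[
    [0,0.5,0,0,0,0],
    [0,0.5,0,0,0,0],
    [0,0.5,0,0,0,0],
    [0,0.5,0,0,0,0],
    [0,0.5,0,0,0,0],
  ],
)

```text
time_s: 18.95
tcp_pos: [0.5705, -0.1121, 0.0769]
tcp_rot: [-0.277, 3.129, -0.005]
force: [1.6, -2.0, -1.7]
gripper_width: 0.0255
```

```bash
python3 -c "
from h import *
look('w25')"
```

```text
0.08201429951521598
t 19.0 tcp [ 0.5705 -0.112   0.0769] F [ 1.6 -2.7 -1.3] w 0.0256 q [ 0.14  0.37 -0.41  0.   -0.8  -1.54]
shift [0. 0. 0.] turn [-0.2  0.   0.1]
```

View pics/w25c.png

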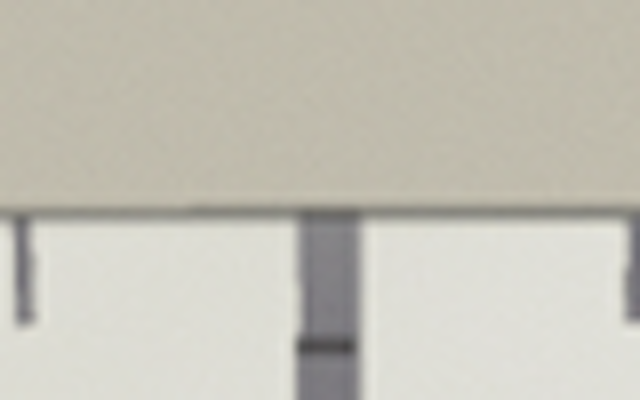

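```bash
python3 - <<'E'
from h import *
c=robot.camera_info("wrist");o=robot.get_obs();r=R.from_rotvec(c["orientation"])
T=R.from_rotvec(o["tcp_rot"]).as_matrix();
out=np.array([.174,-.985,0]);xin=np.array([.985,.174,0]);up=np.array([0,0,1.])
out/=np.linalg.norm(out);xin/=np.linalg.norm(xin)
for top in (.1075,.110):
  gc=np.array([*o["tcp_pos"][:2],top-.029])
  for th in (0,.02,.05,.1,.2):
    P=[]
    for rr in (.03,.06):
        p=gc-.006*out-.023*up-.0205*xin+rr*(np.cos(th)*out+np.sin(th)*up)+.003*(np.cos(th)*up-np.sin(th)*out)
        q=r.inv().apply(p-c["position"]);P.append((c["fx"]*q[0]/q[2]+c["cx"],c["fy"]*q[1]/q[2]+c["cy"]))
    P=np.array(P);print(top,th,np.round(P,1).tolist(),"slope %.4f"%((P[1,1]-P[0,1])/(P[1,0]-P[0,0])))
  P=[]
  for a in(-.1,.1):
    p=gc-.037*up-.04*xin+a*out;q=r.inv().apply(p-c["position"]);P.append((c["fx"]*q[0]/q[2]+c["cx"],c["fy"]*q[1]/q[2]+c["cy"]))
  P=np.array(P);print("scale",P.round(1).tolist(),(P[1,1]-P[0,1])/(P[1,0]-P[0,0]))
g=cv2.cvtColor(cv2.imread("pics/w25.png"),cv2.COLOR_BGR2GRAY).astype(int)
for q in range(214,224): print(q,g[q,[200,210,220,230,240,250,260,270,276,282,290,300,310,316]])
E
```

```text
0.1075 0 [[274.6, 216.4], [212.0, 216.2]] slope 0.0028
0.1075 0.02 [[274.6, 216.8], [211.3, 217.1]] slope -0.0037
0.1075 0.05 [[274.6, 217.4], [210.5, 218.3]] slope -0.0134
0.1075 0.1 [[274.7, 218.5], [209.3, 220.4]] slope -0.0298
0.1075 0.2 [[275.5, 220.6], [207.8, 224.8]] slope -0.0633
scale [[521.8, 169.9], [128.7, 169.0]] 0.002439308934790726
0.11 0 [[273.9, 218.1], [210.3, 218.0]] slope 0.0028
0.11 0.02 [[273.9, 218.6], [209.7, 218.8]] slope -0.0038
0.11 0.05 [[273.8, 219.2], [208.8, 220.1]] slope -0.0137
0.11 0.1 [[274.0, 220.3], [207.5, 222.3]] slope -0.0303
0.11 0.2 [[274.7, 222.4], [206.0, 226.8]] slope -0.0643
scale [[524.5, 170.9], [126.0, 169.9]] 0.0024466378795999677
214 [222 222 222 223 223 224 224 223 224 102 102  98 100  99]
215 [176 178 176 177 177 179 174 177 177  82  79  80  79  81]
216 [88 88 87 87 85 89 87 88 81 73 70 69 68 69]
217 [78 79 76 77 76 77 78 77 73 70 70 71 68 69]
218 [96 96 96 95 96 97 96 93 78 83 79 80 82 82]
219 [114 112 113 111 112 112 111 112  98 105 105 104 103 105]
220 [118 118 118 117 117 117 117 118 117 120 120 121 121 120]
221 [123 120 120 122 122 121 121 119 120 124 123 125 124 124]
222 [123 121 123 122 123 123 122 121 117 120 120 120 120 121]
223 [123 122 123 121 121 122 122 120 116 119 120 120 118 121]
```

The geometric model gives about 0.0325 of slope per 0.1 rad. The measured slope relative to the rail is +0.0028, so the lever is at 0 within about 0.01 rad: fully shut. The nib is about 0.2 mm outside the line, so I'll settle it inward gently.

>>> move_arm(
  steps=[
    [0,0.2,0,0,0,0],
    [0,0.2,0,0,0,0],
    [0,0.2,0,0,0,0],
    [0,0.2,0,0,0,0],
    [0,0.2,0,0,0,0],
  ],
)

```text
time_s: 19.5
tcp_pos: [0.5705, -0.1119, 0.0769]
tcp_rot: [-0.277, 3.129, -0.005]
force: [1.2, -2.9, -2.4]
gripper_width: 0.026
```

>>> move_arm(
  steps=[
    [0,0,0,0,0,0],
    [0,0,0,0,0,0],
    [0,0,0,0,0,0],
    [0,0,0,0,0,0],
    [0,0,0,0,0,0],
  ],
)

```text
time_s: 20.0
tcp_pos: [0.5705, -0.1119, 0.0769]
tcp_rot: [-0.277, 3.129, -0.005]
force: [1.4, -2.8, -1.8]
gripper_width: 0.0262
```

```bash
python3 - <<'E'
from h import *
look('w26')
im=robot.get_image("side");cv2.imwrite("pics/s26.png",cv2.resize(im[150:300,300:460],None,fx=4.5,fy=4,interpolation=cv2.INTER_CUBIC))
E
```

```text
0.08184347266084535
t 20.05 tcp [ 0.5705 -0.1119  0.0769] F [ 1.2 -2.3 -2.6] w 0.026 q [ 0.14  0.37 -0.41  0.   -0.8  -1.54]
shift [0. 0. 0.] turn [-0.2  0.   0.1]
```

View pics/w26c.png

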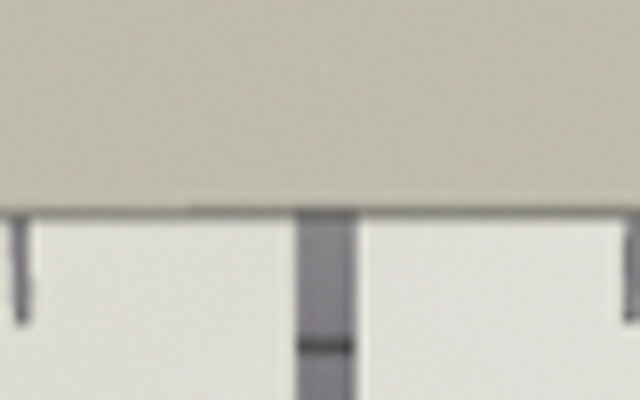

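View pics/s26.png

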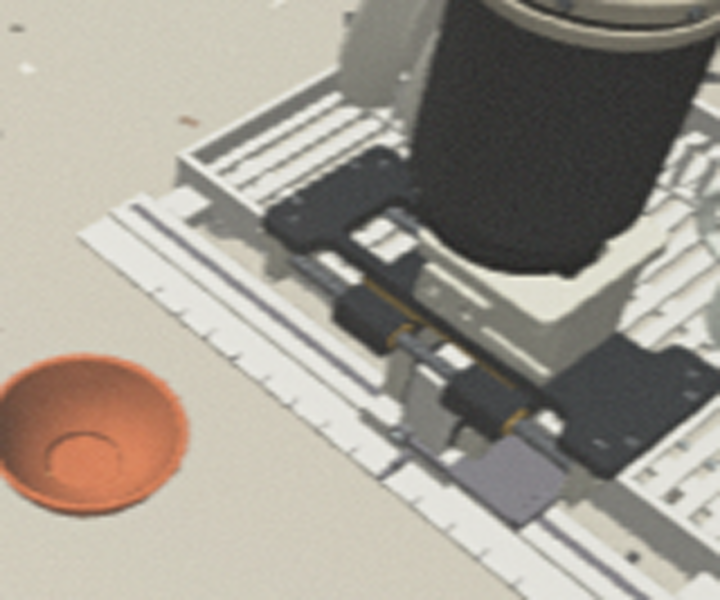

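The nib sits exactly on the line (298–354), but a steady 2.5 N with no creep means the earlier 3 N tug did slide the leg. The clamp doubt remains. I'll check what the fingertip shape is doing near the lever, using the earlier free-air picture.

```bash
python3 - <<'E'
import cv2,numpy as np
a=cv2.imread("pics/w2.png")[235:345,230:420];a=cv2.resize(a,None,fx=3.8,fy=3.8,interpolation=cv2.INTER_CUBIC)
cv2.imwrite("pics/f1.png",a)
b=cv2.imread("pics/w10.png")[190:345,180:420];cv2.imwrite("pics/f2.png",cv2.resize(b,None,fx=3.3,fy=3.3,interpolation=cv2.INTER_CUBIC))
E
```

```text
(no output)
```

View pics/f1.png

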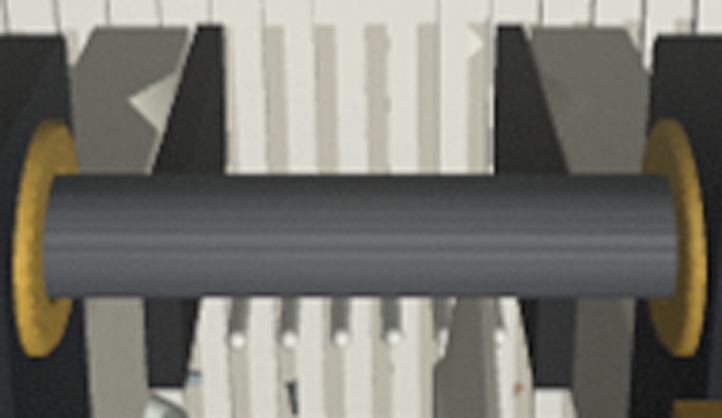

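View pics/f2.png

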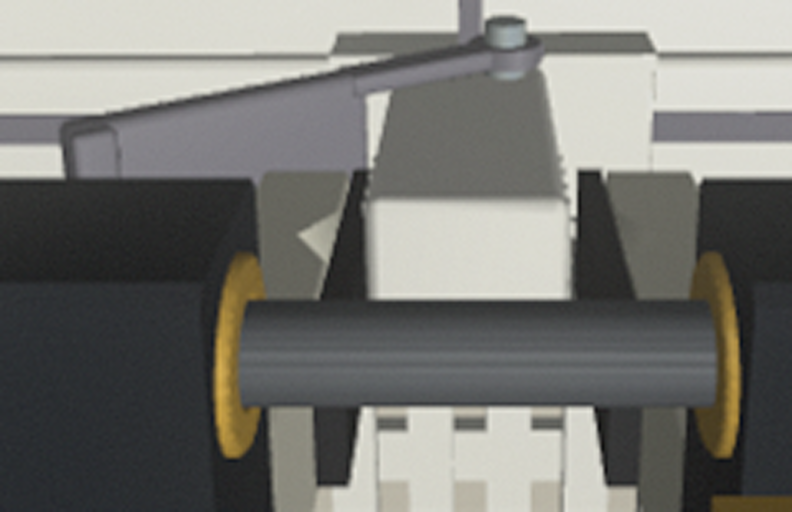

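Slow tugs don't separate creep from a loose leg. A loose leg slid at 1–2.6 N even at 90 mm/s, so I'll do one brisk 2 mm tug in the last row, read the force mid-motion, and go straight back.

>>> move_arm(
  steps=[
    [0,0,0,0,0,0],
    [0,0,0,0,0,0],
    [0,0,0,0,0,0],
    [0,0,0,0,0,0],
    [0,-2,0,0,0,0],
  ],
)

```text
time_s: 20.6
tcp_pos: [0.5707, -0.1133, 0.0769]
tcp_rot: [-0.277, 3.129, -0.004]
force: [-0.3, 3.3, -0.4]
gripper_width: 0.026
```

```bash
python3 - <<'E'
from h import *
look('w27')
look('w27b')
E
```

```text
0.08353816072820577
t 20.65 tcp [ 0.5708 -0.1135  0.0769] F [0.3 2.1 0.5] w 0.026 q [ 0.14  0.37 -0.4   0.   -0.8  -1.54]
shift [0. 0. 0.] turn [-0.1  0.   0.1]
0.08353808246416267
t 20.7 tcp [ 0.5708 -0.1135  0.0769] F [ 0.4  1.6 -0.4] w 0.026 q [ 0.14  0.37 -0.4   0.   -0.8  -1.54]
shift [0. 0. 0.] turn [-0.1  0.   0.1]
```

View pics/w27bc.png

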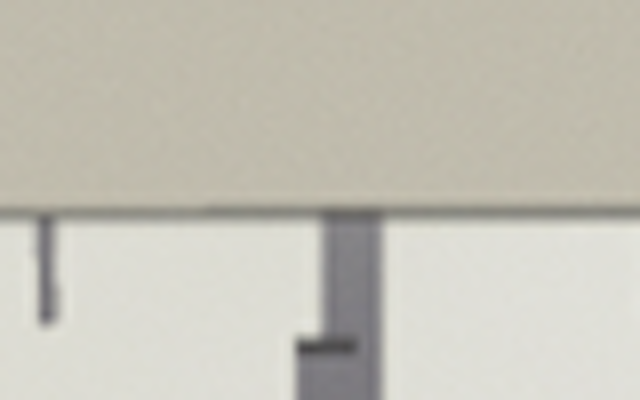

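The leg followed 1.7 mm at about 3 N, so it is not clamped, and something other than the lever must have taken the press. The side force (Fx −7 to −10 N) suggests the gripper body is meeting the rack rim. I'll return to the line and measure the rim's height.

>>> move_arm(
  steps=[
    [0,0.6,0,0,0,0],
    [0,1.2,0,0,0,0],
    [0,1.75,0,0,0,0],
    [0,1.75,0,0,0,0],
    [0,1.75,0,0,0,0],
  ],
)

```text
time_s: 21.2
tcp_pos: [0.5705, -0.1119, 0.0769]
tcp_rot: [-0.277, 3.129, -0.004]
force: [0.8, -2.1, -2.1]
gripper_width: 0.0257
```

```bash
python3 - <<'E'
import cv2
a=cv2.imread("pics/top0.png")[55:205,280:465];cv2.imwrite("pics/tr.png",cv2.resize(a,None,fx=4.3,fy=4,interpolation=cv2.INTER_CUBIC))
a=cv2.imread("pics/side0.png")[160:335,315:560];cv2.imwrite("pics/sr.png",cv2.resize(a,None,fx=3.2,fy=3.4,interpolation=cv2.INTER_CUBIC))
E
```

```text
(no output)
```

View pics/tr.png

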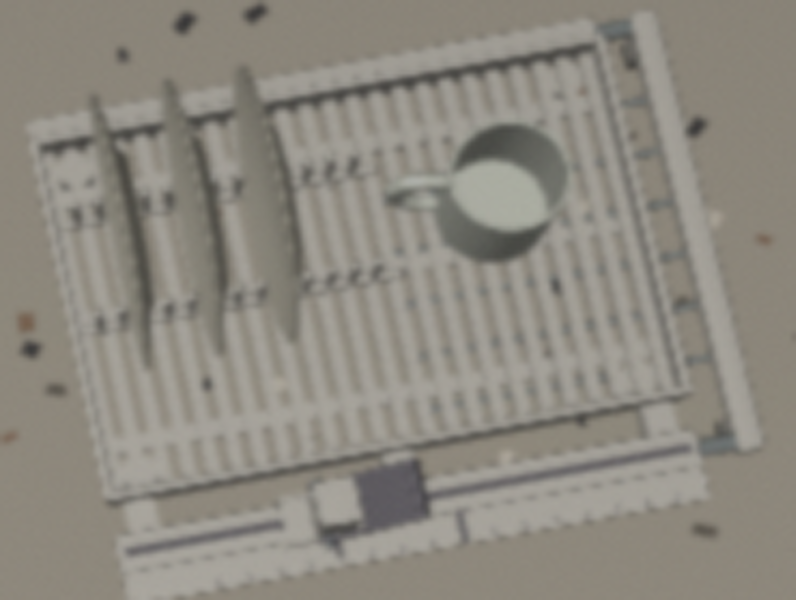

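View pics/sr.png

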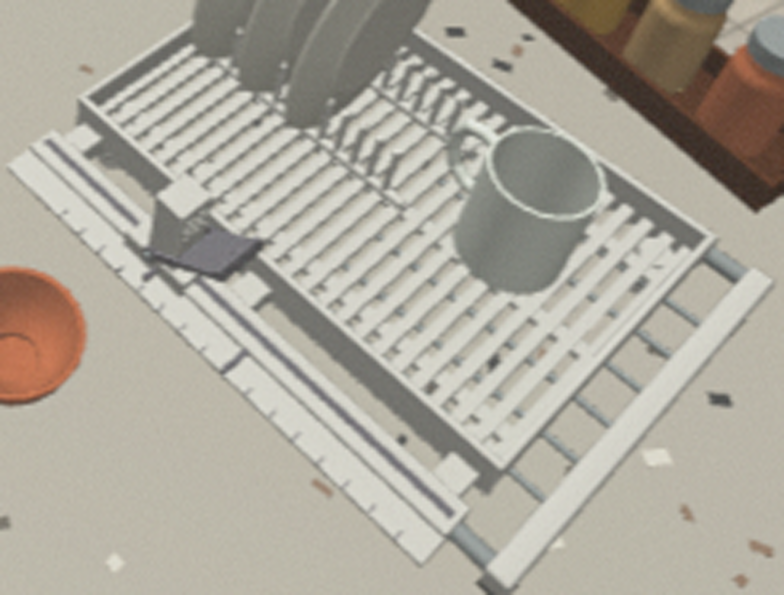

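```bash
python3 - <<'E'
from h import *
T=robot.camera_info("top");S=robot.camera_info("side")
for a,b in [((305.1,179.5),(340.9,188.8)),((440,153.7),(471.3,297.6))]: print(tri([ray(T,*a),ray(S,*b)]))
# scale height from tick spacing in w25 (40 mm = 75.9 px, row 185)
c=robot.camera_info("wrist");D=353.34*.04/.0759/1000
p=np.array(c["position"])+R.from_rotvec(c["orientation"]).apply([0,(185-c["cy"])/c["fy"]*D,D]);print("scale",p,c["position"])
o=robot.get_obs();print(o["tcp_pos"],o["force"],o["wrist_torque"],o["joint_torque"])
E
```

```text
(array([0.56624038, 0.10795964, 0.05930075]), [np.float64(0.001711039931870179), np.float64(0.0017110399318700752)])
(array([ 0.62894818, -0.26009775,  0.06286143]), [np.float64(0.0013343502198123192), np.float64(0.0013343502198122736)])
scale [ 0.54019686 -0.11767115  0.0374448 ] [ 0.49642843 -0.1249377   0.21849188]
[ 0.57049325 -0.11189243  0.0768976 ] [ 0.78484197 -2.11342002 -2.13083255] [-0.34469073 -0.4748327   0.14885507] [  1.32961649 -52.72666812  22.34140098   4.95665789  -0.32223162
  -0.14199465]
```

The rim (z≈0.061) is well clear, so it isn't the culprit. During both presses the outer pad was leaning on the block's ribbed face, which could have carried the load. I'll open with the jaws centred so neither pad touches the block, and press again.

>>> move_arm(
  steps=[
    [0,0,0,0,0,0],
    [0,0,0,0,0,0],
    [0,0,0,0,0,0],
    [0,0,0.5,0,0,0],
    [0,0,1,0,0,0],
  ],
  jaw=0.31,
)

```text
time_s: 21.7
tcp_pos: [0.5706, -0.1119, 0.076]
tcp_rot: [-0.277, 3.129, -0.004]
force: [-1.1, 1.2, 4.2]
gripper_width: 0.0302
```

>>> move_arm(
  steps=[
    [0,0,0.5,0,0,0],
    [0,0,1,0,0,0],
    [0,0,1.5,0,0,0],
    [0,0,1.5,0,0,0],
    [0,0,1.5,0,0,0],
  ],
)

```text
time_s: 22.2
tcp_pos: [0.5707, -0.1119, 0.0757]
tcp_rot: [-0.277, 3.128, -0.005]
force: [-3.2, 1.6, 10.4]
gripper_width: 0.0304
```

```bash
python3 - <<'E'
from h import *
look('w28')
for i in range(2):
    o=robot.get_obs();print(np.round(o["force"],1),np.round(o["wrist_torque"],2),np.round(o["tcp_pos"],5)); robot.get_image("wrist")
E
```

```text
0.08188520713808739
t 22.25 tcp [ 0.5707 -0.1119  0.0757] F [-4.4  1.  10.3] w 0.0299 q [ 0.14  0.37 -0.41  0.   -0.8  -1.54]
shift [0. 0. 0.] turn [-0.2  0.1  0.1]
[-4.4  1.  10.3] [ 0.44  1.29 -0.11] [ 0.5707  -0.11189  0.07568]
[-4.   2.4 11.1] [ 0.44  1.25 -0.09] [ 0.5707  -0.11188  0.07567]
```

View pics/w28c.png

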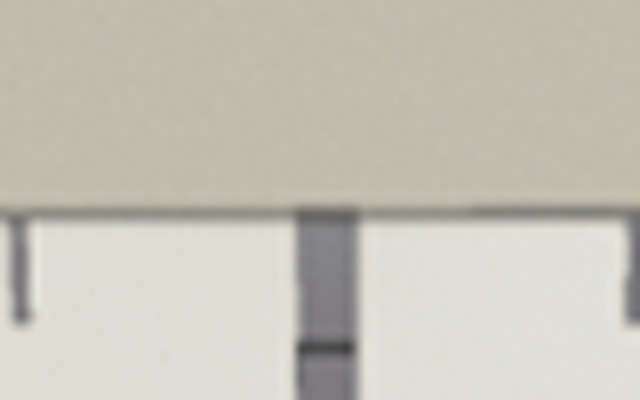

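Height and force repeat exactly (0.0760 m at 4 N, 0.0757 m at 10 N), so the tip bears on the lever's stop. I'll press once more, firmly, to make sure it passes any dead point.

>>> move_arm(
  steps=[
    [0,0,1.5,0,0,0],
    [0,0,3,0,0,0],
    [0,0,4,0,0,0],
    [0,0,4,0,0,0],
    [0,0,4,0,0,0],
  ],
)

```text
time_s: 22.85
tcp_pos: [0.571, -0.1125, 0.075]
tcp_rot: [-0.279, 3.127, -0.007]
force: [-10.7, 2.2, 27.8]
gripper_width: 0.0301
```

```bash
python3 - <<'E'
from h import *
look('w29')
o=robot.get_obs();print(np.round(o["force"],1),np.round(o["wrist_torque"],2),np.round(o["tcp_pos"],5))
a=cv2.imread("pics/w29.png");cv2.imwrite("pics/w29d.png",cv2.resize(a[160:290,170:410],None,fx=3.3,fy=4.4,interpolation=cv2.INTER_CUBIC))
E
```

```text
0.08247698622162833
t 22.9 tcp [ 0.571  -0.1124  0.075 ] F [-9.2  1.9 29.3] w 0.0307 q [ 0.14  0.37 -0.41  0.01 -0.79 -1.54]
shift [0. 0. 0.] turn [-0.3  0.1  0.2]
[-9.2  1.9 29.3] [ 0.04  3.6  -0.2 ] [ 0.57099 -0.11244  0.07497]
```

View pics/w29d.png

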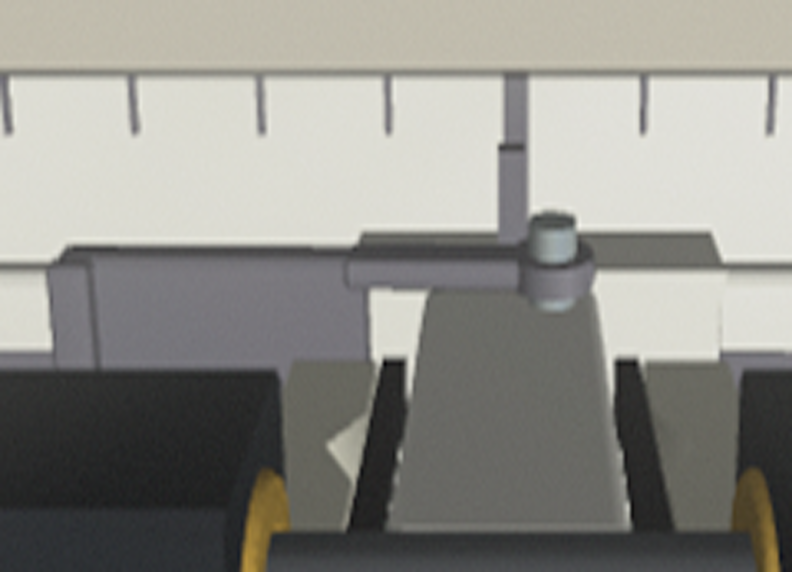

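Pressing let the tool drift outward 0.6 mm and the leg came along (nib at 511, line at 514.5). I'll lift off the lever and push the block back with just the outer finger, with no grip bias, reading the force over time. That shows how firmly the leg is held.

>>> move_arm(
  steps=[
    [0,0,-1.5,0,0,-0.1],
    [0,0,-2.3,0,0,-0.2],
    [0,1,-2.3,0.3,0,-0.2],
    [0,1.7,-2.3,0.3,0,-0.2],
    [0,1.7,-2.3,0.3,0,-0.2],
  ],
)

```text
time_s: 23.4
tcp_pos: [0.5704, -0.1107, 0.0767]
tcp_rot: [-0.285, 3.127, -0.015]
force: [-0.5, -1.0, -0.0]
gripper_width: 0.0303
```

```bash
python3 - <<'E'
from h import *
look('w30')
E
```

```text
0.0806442862703336
t 23.45 tcp [ 0.5705 -0.1107  0.0768] F [-0.8 -0.3  0.1] w 0.0301 q [ 0.15  0.36 -0.41  0.01 -0.79 -1.55]
shift [0. 0. 0.] turn [-0.6  0.1  0.4]
```

View pics/w30c.png

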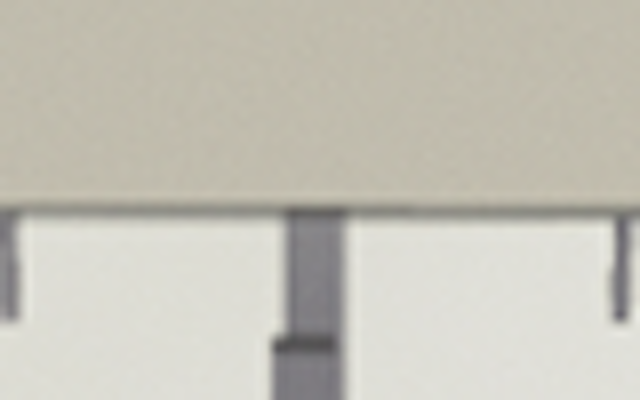

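>>> move_arm(
  steps=[
    [0,0,0,-0.3,0,0.2],
    [0,0,0,-0.6,0,0.4],
    [0,0,0,-0.6,0,0.4],
    [0,0,0,-0.6,0,0.4],
    [0,0.9,0,-0.6,0,0.4],
  ],
)

```text
time_s: 23.95
tcp_pos: [0.5703, -0.11, 0.0767]
tcp_rot: [-0.274, 3.128, 0.001]
force: [0.2, -2.7, -1.8]
gripper_width: 0.0305
```

```bash
python3 - <<'E'
from h import *
for i in range(3):
    look('w31%d'%i)
E
```

```text
0.07990173827319973
t 24.0 tcp [ 0.5703 -0.1099  0.0768] F [ 1.3 -2.2 -1.2] w 0.03 q [ 0.15  0.37 -0.4  -0.   -0.8  -1.54]
shift [0. 0. 0.] turn [ 0.   0.1 -0. ]
0.07990156956543921
t 24.05 tcp [ 0.5703 -0.1099  0.0767] F [ 0.7 -2.2 -1.5] w 0.0302 q [ 0.15  0.37 -0.4  -0.   -0.8  -1.54]
shift [0. 0. 0.] turn [ 0.   0.1 -0. ]
0.07988999430158171
t 24.1 tcp [ 0.5703 -0.1099  0.0767] F [ 1.2 -2.8 -0.7] w 0.0301 q [ 0.15  0.37 -0.4  -0.   -0.8  -1.54]
shift [0. 0. 0.] turn [0.  0.1 0. ]
```

View pics/w312c.png

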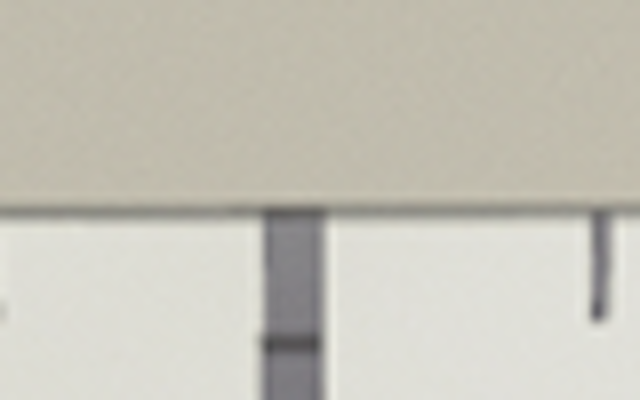

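The leg is back on the line (nib 263–320, line 264–323), but it holds only about 2.5 N, so it is not clamped. I'll press farther out on the paddle for more leverage, opening a few mm more with the block still between the fingers. The contact height there also measures the lever's angle.

>>> move_arm(
  steps=[
    [0,-0.5,0,0,0,0],
    [0,-1,0,0,0,0],
    [0,-2,0,0,0,0],
    [0,-2,0.6,0,0,0],
    [0,-2,1.2,0,0,0],
  ],
  jaw=0.09,
)

```text
time_s: 24.6
tcp_pos: [0.5708, -0.1119, 0.0761]
tcp_rot: [-0.274, 3.128, 0.001]
force: [-2.2, 1.3, 9.2]
gripper_width: 0.0398
```

```bash
python3 - <<'E'
from h import *
for i in range(2):
    look('w32%d'%i)
    o=robot.get_obs();print(np.round(o["force"],1),np.round(o["wrist_torque"],2),np.round(o["tcp_pos"],5))
E
```

```text
0.0819299136271359
t 24.65 tcp [ 0.5708 -0.1119  0.0762] F [-2.2  1.1  6. ] w 0.0401 q [ 0.14  0.37 -0.4  -0.   -0.8  -1.54]
shift [0. 0. 0.] turn [0.  0.1 0. ]
[-2.2  1.1  6. ] [ 0.27  0.65 -0.05] [ 0.57083 -0.11191  0.07618]
0.08191234493299876
t 24.7 tcp [ 0.5708 -0.1119  0.0762] F [-2.2  0.3  6.5] w 0.0397 q [ 0.14  0.37 -0.4  -0.   -0.8  -1.54]
shift [0. 0. 0.] turn [0.  0.1 0. ]
[-2.2  0.3  6.5] [ 0.22  0.53 -0.01] [ 0.57081 -0.1119   0.07621]
```

View pics/w321.png

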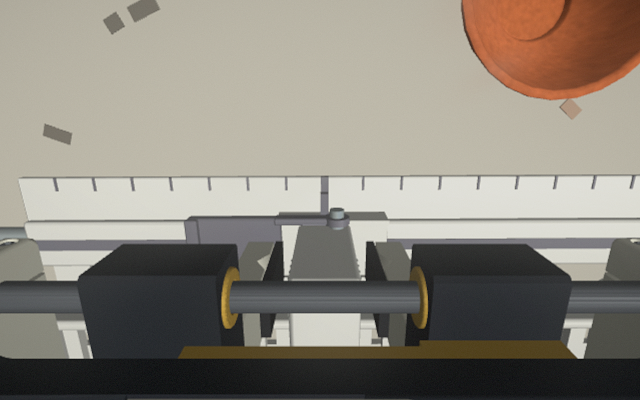

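Farther out, the contact is about 0.3 mm higher for 5 mm of reach, so the lever really is some 0.05 rad short of shut. I'll press here.

>>> move_arm(
  steps=[
    [0,0.2,1,0,0,0],
    [0,0.2,2,0,0,0],
    [0,0.2,2.5,0,0,0],
    [0,0.2,2.5,0,0,0],
    [0,0.2,2.5,0,0,0],
  ],
)

```text
time_s: 25.2
tcp_pos: [0.5709, -0.1119, 0.0757]
tcp_rot: [-0.275, 3.127, -0.001]
force: [-7.5, 2.4, 18.0]
gripper_width: 0.0395
```

```bash
python3 - <<'E'
from h import *
look('w33')
o=robot.get_obs();print(np.round(o["force"],1),np.round(o["wrist_torque"],2),np.round(o["tcp_pos"],5))
g=cv2.cvtColor(cv2.imread("pics/w33.png"),cv2.COLOR_BGR2GRAY).astype(int)
for q in range(214,222): print(q,g[q,[200,210,220,230,240,250,260,270,276,282,290,300,310,316]])
E
```

```text
0.08195900072546085
t 25.25 tcp [ 0.5709 -0.1119  0.0757] F [-6.8  0.9 18.2] w 0.0395 q [ 0.14  0.37 -0.4   0.   -0.8  -1.54]
shift [0. 0. 0.] turn [-0.   0.1  0.1]
[-6.8  0.9 18.2] [ 0.28  2.24 -0.18] [ 0.57093 -0.11192  0.07574]
214 [220 221 220 220 221 223 222 224 213 100  99  99  97  97]
215 [175 174 174 176 171 168 167 169 152  81  80  77  78  81]
216 [86 87 88 85 65 70 68 66 68 74 71 69 67 68]
217 [77 79 79 79 79 79 79 79 71 71 67 69 68 65]
218 [99 98 97 98 98 97 98 98 86 83 86 84 87 84]
219 [112 112 110 113 113 114 112 112 109 107 108 109 107 107]
220 [116 117 117 117 116 116 116 115 119 120 119 119 120 120]
221 [120 122 121 120 121 119 119 118 122 122 121 121 124 121]
```

View pics/w33c.png

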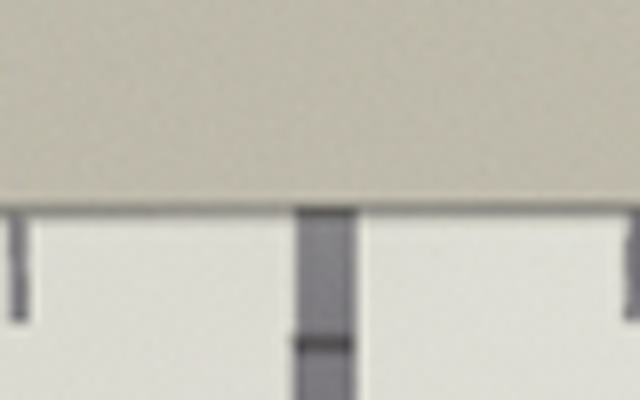

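Comparing the moments between presses, part of the load seems to go through the inner fingertip, which would sit on the leg's foot and hold the tool up. I'll tilt the tool 2.5° so the outer tip is lowest, narrow the jaws again and press only the lever.

>>> move_arm(
  steps=[
    [0,0,-1.5,0,0,0],
    [0,0,-2,-1,0,0],
    [0,0,-2,-2,0,0],
    [0,-0.3,-2,-2.5,0,0],
    [0,-0.3,-2,-2.5,0,0],
  ],
  jaw=0.29,
)

```text
time_s: 25.75
tcp_pos: [0.5711, -0.1126, 0.0774]
tcp_rot: [0.274, -3.127, -0.069]
force: [-0.2, 0.3, 0.3]
gripper_width: 0.0314
```

>>> move_arm(
  steps=[
    [0,0,1,0,0,0],
    [0,0,2,0,0,0],
    [0,0,2.6,0,0,0],
    [0,0,3,0,0,0],
    [0,0,3,0,0,0],
  ],
)

```text
time_s: 26.25
tcp_pos: [0.5714, -0.1127, 0.0765]
tcp_rot: [0.275, -3.128, -0.067]
force: [-6.4, 1.9, 19.6]
gripper_width: 0.0311
```

```bash
python3 - <<'E'
from h import *
look('w34')
o=robot.get_obs();print(np.round(o["force"],1),np.round(o["wrist_torque"],2),np.round(o["tcp_pos"],5))
E
```

```text
0.08287069969363517
t 26.3 tcp [ 0.5714 -0.1128  0.0765] F [-5.1  1.4 19.8] w 0.0309 q [ 0.11  0.38 -0.37 -0.06 -0.83 -1.47]
shift [0. 0. 0.] turn [2.4 0.2 0.1]
[-5.1  1.4 19.8] [ 0.38  2.24 -0.1 ] [ 0.5714  -0.11277  0.0765 ]
```

View pics/w34c.png

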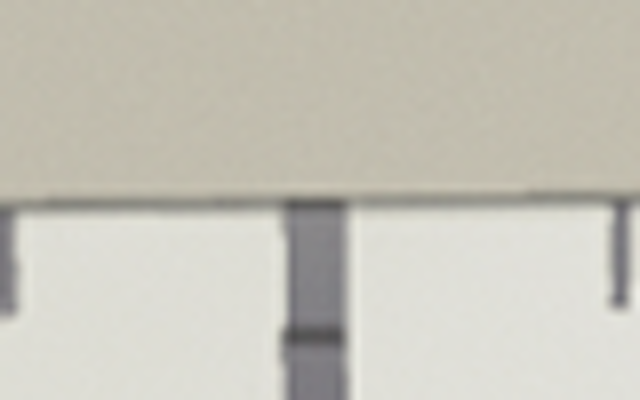

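View pics/w34.png

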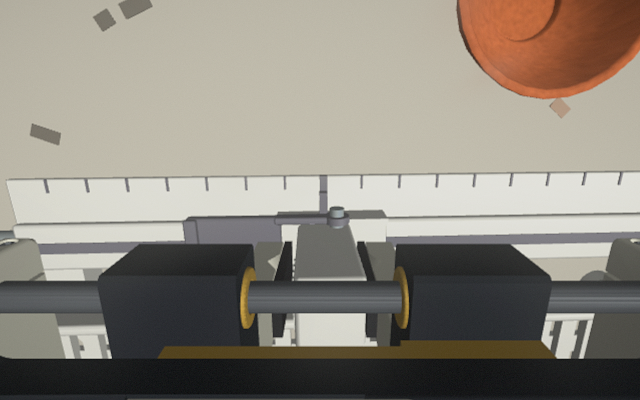

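With the tilt, the outer tip stopped on the lever at the same height (1.2 mm higher TCP, as the 2.5° geometry predicts). So the force does go into the lever, and it is on its stop. The nib is within 0.2 mm of the line. I'll level the tool, centre and grip.

>>> move_arm(
  steps=[
    [0,0,-1.5,0,0,0],
    [0,0.5,-1.5,1.2,0,0],
    [0,1,-1.2,2.4,0.1,0.1],
    [0,1,-0.8,2.4,0.1,0.1],
    [0,1,-0.8,2.4,0.1,0.1],
  ],
)

```text
time_s: 26.8
tcp_pos: [0.571, -0.1116, 0.077]
tcp_rot: [-0.273, 3.129, 0.002]
force: [-0.1, -0.8, 0.2]
gripper_width: 0.0311
```

```bash
python3 - <<'E'
from h import *
look('w35')
g=cv2.cvtColor(cv2.imread("pics/w35.png"),cv2.COLOR_BGR2GRAY).astype(int)
for q in range(213,222): print(q,g[q,[200,210,220,230,240,250,260,270,276,282,290,300,310,316]],g[q,[60,100,140,170]],g[q,[400,440,500,560,600]])
E
```

```text
0.08181100968113415
t 26.85 tcp [ 0.5711 -0.1117  0.0771] F [-0.2  0.1 -0.6] w 0.031 q [ 0.14  0.37 -0.4  -0.   -0.8  -1.54]
shift [0. 0. 0.] turn [ 0.1  0.1 -0. ]
213 [221 221 222 222 223 222 223 223 218 102 100  98 100  99] [215 217 218 218] [222 222 222 221 221]
214 [189 190 190 189 189 191 178 179 155  82  82  80  78  79] [216 217 218 218] [223 222 223 222 223]
215 [113 111 111 110 112 112  88  87  69  73  72  70  68  70] [215 217 218 218] [223 223 226 226 227]
216 [76 75 74 74 74 77 78 78 73 74 70 69 69 70] [216 217 218 219] [226 226 203 190 180]
217 [91 88 92 90 92 94 95 96 83 83 83 83 86 85] [215 219 221 221] [190 181 137 118 105]
218 [108 112 109 109 108 110 113 113 108 106 107 108 109 112] [220 208 195 185] [122 109 121 129 138]
219 [120 118 119 119 118 118 118 118 123 122 121 122 123 121] [174 153 136 117] [137 148 166 178 181]
220 [121 122 122 120 120 122 122 121 125 124 123 125 124 124] [106 115 125 129] [182 187 195 200 203]
221 [124 124 122 123 124 122 123 120 122 122 122 121 122 121] [146 161 171 176] [206 204 207 209 213]
```

View pics/w35c.png

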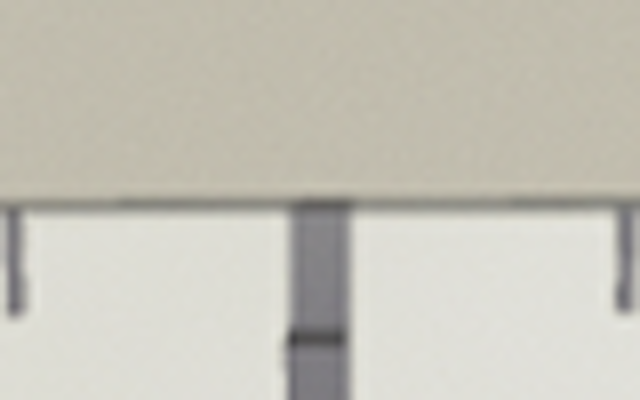

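The lever edge slope (−0.004) equals the rail's (−0.0045), so the lever is level, angle about 0. The nib is 0.2 mm past the line. Closing now.

>>> move_arm(
  steps=[
    [0,0,0,0,0,0],
    [0,0,0,0,0,0],
    [0,0,0,0,0,0],
    [0,0,0,0,0,0],
    [0,0,0,0,0,0],
  ],
  jaw=1,
)

```text
time_s: 27.35
tcp_pos: [0.5712, -0.1119, 0.077]
tcp_rot: [-0.273, 3.129, 0.002]
force: [1.7, -1.3, -2.9]
gripper_width: 0.0261
```

```bash
python3 - <<'E'
from h import *
look('w36')
E
```

```text
0.08191897808000505
t 27.4 tcp [ 0.5712 -0.1118  0.077 ] F [ 1.4 -1.6 -2.3] w 0.0261 q [ 0.14  0.37 -0.4  -0.   -0.8  -1.54]
shift [0. 0. 0.] turn [ 0.1  0.1 -0. ]
```

View pics/w36c.png

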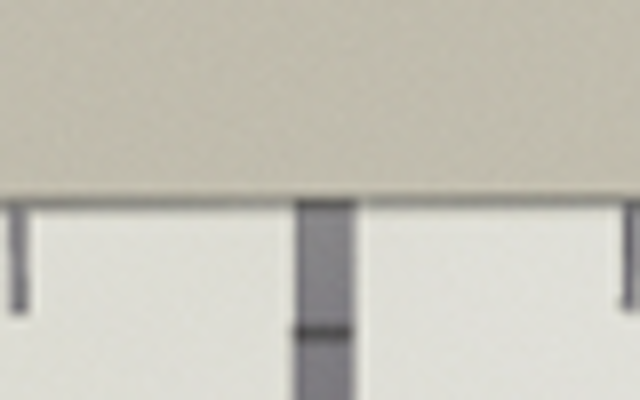

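```bash
python3 -c "
from h import *
print(robot.hand_in());o=robot.get_obs();print(o['time_s'],o['gripper_width'],o['force'])"
```

```text
the job is handed in; nothing more can be done
None
the job is handed in; nothing more can be done
```

I gripped the block, slid the leg out about 81 mm to the long line, and pressed the lever shut there. I then re-gripped and handed in at 27.4 s, but **I could not confirm that the lever clamps the leg**.

**What the last checks showed**
- **Pointer:** the nib is about 0.15 mm past the long line in the wrist picture.
- **Grip:** the jaws are closed at 26.1 mm on the 26 mm block, and it stayed between the fingers throughout. For one press I opened the jaws to about 40 mm, wider than the suggested 3 mm.
- **Lever:** its edge is parallel to the rail, which puts its angle at 0 within about 0.01 rad. It met a stiff stop at the same height under 10 to 31 N, also when I pressed with the tool tilted.

**What disagreed**
- **Clamp:** small test tugs with the lever down still moved the leg at about 2.5 to 3.5 N, instead of the roughly 30 N expected of a clamped leg. One tug took it about 1.7 mm off the line before I brought it back. After the final press and grip I did not repeat the test.
- **Touch test:** one contact-height comparison farther out on the lever suggested it was 0.03 to 0.05 rad short of shut, against what the pictures showed.
- **Drift:** pressing hard with open jaws dragged the leg about 0.6 mm outward with the lever down. I corrected this each time.

The arm did not touch the plates, the mug or the things on the bench.

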